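Return four circuit modules to their own job trays

ROBOT

A 6-joint arm with a two-finger parallel gripper is mounted at the origin on the work surface. World frame = base frame: x ahead of the robot, y to its left, z up, the work surface at z = 0. Lengths are in m, angles in rad, forces in N, time in s.
With the tool pointing down it reaches from about 0.35 to 0.775 m from the base axis. Payload 7.3 kg.
Tool frame: the origin (TCP) lies on the centre line of the jaws, within the pads' length; the fingertips stand robot.nose_length ahead of it and the grasp point (between the pads) is the TCP (robot.nose_length is the distance from the TCP to the fingertips, in m); z points along the fingers, y is the direction in which the jaws open and shut (so a half turn about z gives the same grasp; the last joint's range is limited). The gripper opens to 92 mm and grips with 3 to 60 N. Pads are 19 mm wide; open, the fingers measure 130 mm over their backs; the gripper's body (75 mm by 190 mm) begins 47 mm behind the grasp point.
Start: joints at [0.956, 0.342, 1.524, -0, 1.275, -0.146], TCP at [0.237, 0.468, 0.214] pointing down, gripper open.
Joint ranges: [-2.53, 2.53], [-0.77, 2.02], [0.04, 2.7], [-1, 4.14], [0.28, 2.66], [-3.11, 3.11]. Speed limits (rad/s): [2.57, 2.57, 3.14, 3.14, 3.14, 3.14].

INTERFACE

Orientations are given as [roll, pitch, yaw] about the fixed x, y, z axes, in that order (R = Rz(yaw) Ry(pitch) Rx(roll)).
In Python, from cell import robot, read_camera gives the robot as it stands.
- The arm moves only by the shell command python3 -m crank 'ROWS' [FORCE]. ROWS is JSON, a list of rows, each a list of 7 numbers: the shift along the tool's x, y, z in cm, then the turn, a rotation vector about the tool's x, y, z in degrees, then the opening, from 0 (shut) to 1 (fully open). In form: [[tx, ty, tz, wx, wy, wz, jaw], ...]. A call has 1 to 5 rows; each row is the pose to reach, as a shift and turn from the pose commanded when the call began, along the tool's axes at that moment; what a row does not reach only later rows make up. A row lasts 1/8 s, in which the tool goes at most 62.5 mm and 10.7 degrees, less where a joint would pass 70% of its speed; a pose out of reach is approached as far as the arm can. A call with a gripper value outside its range is refused whole. The fingers move at their own pace and stop on an object; FORCE is the grip in N (left out, the last holds). Time passes only in rows, so rows that repeat a pose let the fingers close. It gives the time, the measured TCP pose, the force and the opening at its end, in the units of the state.
- robot.observe(): the state, without advancing time (a new reading comes with each control period).
- read_camera(name): name is "scene" or "top" or "wrist"; returns a dict with "frame" (400x640x3 uint8, red, green, blue), "intrinsics" (3x3 intrinsics, pixels), "R" (3x3) and "t" (3): a world point X has camera coordinates R X + t. Camera axes: x right, y down, z forward; pixel columns grow to the right and rows downward; lengths in m; the calibration is good to about 2 mm. A picture is of the moment at which its call begins. There is no depth.
- robot.hand_in(): hands the job in, once; it reports no verdict.
The state is a dict: "time": time; "qpos": joint angles; "qvel": joint speeds; "joint_efforts": joint torques, N m; "tool_pos": TCP position; "tool_rot": TCP orientation; "contact_force": force on the tool from outside, world axes, zero at the start; "torque": the same for the moment, N m; "opening": finger opening in m.
Only numpy, scipy, OpenCV 4.12 (cv2) and the standard library are available. Lean on these libraries where they do the work, as an engineer would, in place of code of your own. Each camera call takes 0.05 s, during which the arm holds its last target.

TASK

After inspection the four circuit modules have ended up in the wrong places: the ones with the red and the yellow sticker are in each other's tray, the blue-stickered one is in the white tray and the white-stickered one was left on the black mat. Put every module into the job tray that has the colour of its round sticker, one module to a tray, standing flat and upright in the middle and lengthwise along the tray; the black mat, or a tray that is empty just then, is free for putting one down meanwhile. Keep the modules upright throughout and set each one down before letting go of it: do not drop or tip them.

Things in the scene. Friction and masses are not known exactly. Their poses are not given: they have to be found in the camera images.
- relay_module: Relay module. Board in a light grey U-shaped carrier 84 mm long (own x), 50 wide (own y), with plain upright side walls 30 high along both long sides: grip across these. Height 30 in all, 0.18 kg. Origin: centre of its flat underside, z up. Round red sticker, 30 across, on the dark metal can at the -x end; two black relay cubes and a blue terminal strip at the +x end. Starts in the yellow tray.
- power_module: Power module. Board in a light grey U-shaped carrier 84 mm long (own x), 50 wide (own y), with plain upright side walls 30 high along both long sides: grip across these. Height 32 in all, 0.18 kg. Origin: centre of its flat underside, z up. Round yellow sticker, 30 across, on the dark metal can at the -x end; two upright dark capacitors and a finned aluminium heatsink at the +x end. Starts in the red tray.
- display_module: Display module. Board in a light grey U-shaped carrier 84 mm long (own x), 50 wide (own y), with plain upright side walls 30 high along both long sides: grip across these. Height 30 in all, 0.18 kg. Origin: centre of its flat underside, z up. Round blue sticker, 30 across, on the dark metal can at the -x end; a black-framed pale display at the +x end. Starts in the white tray.
- io_module: Input/output module. Board in a light grey U-shaped carrier 84 mm long (own x), 50 wide (own y), with plain upright side walls 30 high along both long sides: grip across these. Height 30 in all, 0.18 kg. Origin: centre of its flat underside, z up. Round white sticker, 30 across, on the dark metal can at the -x end; two black chips, a row of small orange lamps and a green terminal strip at the +x end. Starts on the black mat.
- red_tray: Red open plastic job tray, fixed on the bench: 140 mm long (own x), 114 wide (own y), rim 10 high and 4 thick. Origin: centre of its underside, at bench level; its flat floor (so the origin of a module standing in it) is 4 mm above. At the start the power module (yellow sticker) stands in it.
- yellow_tray: Yellow open plastic job tray, fixed on the bench: 140 mm long (own x), 114 wide (own y), rim 10 high and 4 thick. Origin: centre of its underside, at bench level; its flat floor (so the origin of a module standing in it) is 4 mm above. At the start the relay module (red sticker) stands in it.
- blue_tray: Blue open plastic job tray, fixed on the bench: 140 mm long (own x), 114 wide (own y), rim 10 high and 4 thick. Origin: centre of its underside, at bench level; its flat floor (so the origin of a module standing in it) is 4 mm above. Empty at the start.
- white_tray: White open plastic job tray, fixed on the bench: 140 mm long (own x), 114 wide (own y), rim 10 high and 4 thick. Origin: centre of its underside, at bench level; its flat floor (so the origin of a module standing in it) is 4 mm above. At the start the display module (blue sticker) stands in it.
- rest_mat: Black foam mat fixed on the bench, 140 mm (own x) x 110 (own y) x 4 thick, for putting a module down meanwhile. Origin: centre of its underside, at bench level. The input/output module starts on it. Mat and trays change places and yaw from start to start; loose tools up to 45 mm high lie between them.

How it is judged:
By the outcome, as a careful person would: the job done as asked, in the order asked, and still so for the second after the job is handed in, with the robot touching nothing.
It also fails if it takes over 106 s, if anything falls off the work surface, if the arm or the gripper's body presses on something with over 40 N, if the wrist force passes 120 N, or if a joint passes its speed limit or range.

## Working session

There is one attempt and no reset: what is moved stays moved. The work goes in short steps, Python scripts to look and compute and a shell command to move; the robot and the scene stay as the last step left them, time stands still between calls to the robot, and variables do not carry over. Pictures are saved under pics/ and viewed, and the job is handed in when it is done.

```bash
ls; mkdir -p pics; python3 - <<'E'
from cell import robot, read_camera
import cv2
s=robot.observe(); print({k:s[k] for k in ('time','tool_pos','tool_rot','opening','contact_force')}, robot.nose_length)
for n in ('scene','top','wrist'):
    c=read_camera(n); cv2.imwrite(f'pics/{n}0.png',c['frame'][:,:,::-1]); print(n,c['intrinsics'].tolist(),c['R'].round(3).tolist(),c['t'].round(3).tolist())
E
```

```text
pics
{'time': 0.0, 'tool_pos': array([0.23694852, 0.46800339, 0.21304984]), 'tool_rot': array([-3.14006670e+00, -1.93177065e-04,  2.67281702e+00]), 'opening': 0.09182161524219805, 'contact_force': array([ 0.09744901, -0.53467587,  0.22756541])} 0.019
scene [[431.59676414236696, 0.0, 318.58262318109274], [0.0, 431.59676414236696, 204.7501830224362], [0.0, 0.0, 1.0]] [[0.712, 0.702, 0.01], [0.611, -0.612, -0.501], [-0.346, 0.363, -0.865]] [-0.391, -0.326, 1.358]
top [[445.04962520877467, 0.0, 322.4788241378669], [0.0, 445.04962520877467, 209.40786147158133], [0.0, 0.0, 1.0]] [[0.011, -1.0, 0.017], [-0.98, -0.014, -0.196], [0.197, -0.015, -0.98]] [-0.012, 0.556, 0.869]
wrist [[286.4638512669052, 0.0, 320.1614782472165], [0.0, 286.4638512669052, 197.3843747901932], [0.0, 0.0, 1.0]] [[0.453, 0.892, 0.0], [0.859, -0.436, 0.267], [0.238, -0.121, -0.964]] [-0.525, -0.032, 0.39]
```

View pics/top0.png

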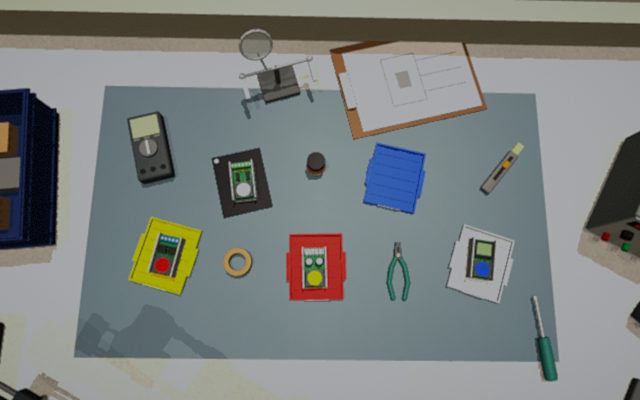

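View pics/scene0.png

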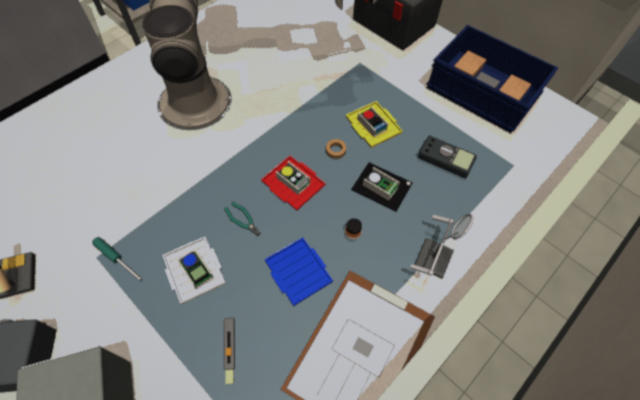

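The top view shows yellow tray (165,256), mat (242,182), red tray (316,267), blue tray (395,178) and white tray (482,262). Next I'll zoom in and measure.

```bash
python3 - <<'E'
import cv2,numpy as np
a=cv2.imread('pics/top0.png')
t=[]
for (u,v) in [(165,256),(242,182),(316,267),(395,178),(482,262)]:
    t.append(cv2.resize(a[v-45:v+45,u-45:u+45],(265,265),interpolation=cv2.INTER_CUBIC))
t.append(np.zeros_like(t[0]))
cv2.imwrite('pics/zoom0.png',np.vstack([np.hstack(t[:3]),np.hstack(t[3:])]))
E
```

```text
(no output)
```

View pics/zoom0.png

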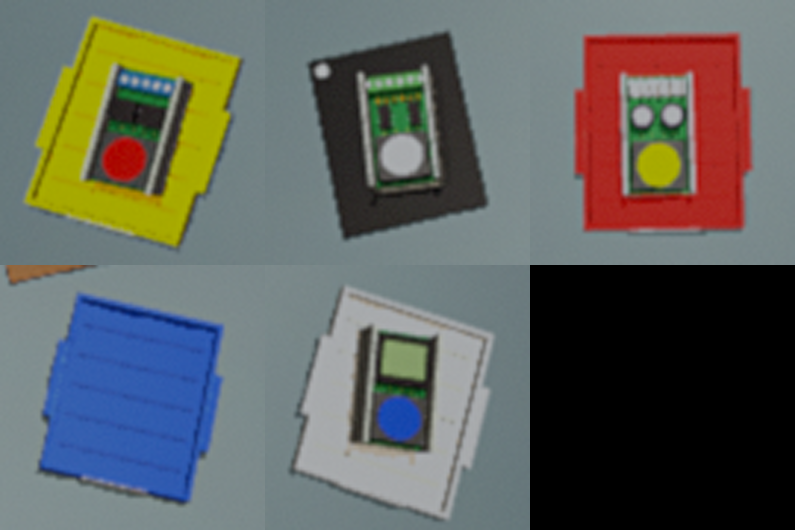

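View pics/wrist0.png

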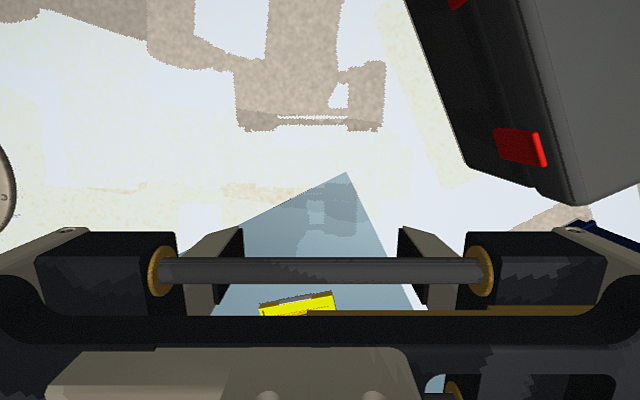

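Tabs are on the trays' long sides, and all trays and modules lie roughly along world x. Now measuring.

```bash
cat > h.py <<'E'
import cv2,numpy as np
def ray(c,uv,z):
    uv=np.atleast_2d(np.asarray(uv,float)); d=np.c_[uv,np.ones(len(uv))]@np.linalg.inv(c['intrinsics']).T@c['R']
    o=-c['R'].T@c['t']; return o+d*((z-o[2])/d[:,2])[:,None]
def tri(c1,u1,c2,u2):
    P=[c['intrinsics']@np.c_[c['R'],c['t']] for c in (c1,c2)]
    X=cv2.triangulatePoints(P[0],P[1],np.array(u1,float).reshape(2,1),np.array(u2,float).reshape(2,1)); return X[:3,0]/X[3,0]
def proj(c,X):
    p=c['intrinsics']@(c['R']@np.asarray(X)+c['t']); return p[:2]/p[2]
def masks(f):
    h=cv2.cvtColor(f,cv2.COLOR_RGB2HSV)
    r=lambda a,b:cv2.inRange(h,np.array(a),np.array(b))
    return {'red':r((0,150,90),(8,255,255))|r((172,150,90),(180,255,255)),'yellow':r((24,150,110),(34,255,255)),'blue':r((106,150,110),(120,255,255)),'white':r((0,0,172),(180,40,255)),'black':r((0,0,0),(180,90,65))}
def blobs(m,amin=30):
    cs,_=cv2.findContours(m,cv2.RETR_LIST,cv2.CHAIN_APPROX_NONE); return [c for c in cs if cv2.contourArea(c)>=amin]
E
python3 - <<'E'
from cell import robot, read_camera
from h import *
T=read_camera('top');S=read_camera('scene')
print('top cam',-T['R'].T@T['t'])
mt=masks(T['frame']);ms=masks(S['frame'])
for k,(u,v),z in [('yellow',(165,256),.01),('black',(242,182),.004),('red',(316,267),.01),('blue',(395,178),.01),('white',(482,262),.01)]:
    roi=np.zeros_like(mt[k]);roi[v-45:v+45,u-45:u+45]=255
    m=mt[k]&roi
    if k=='white': m=cv2.morphologyEx(cv2.inRange(cv2.cvtColor(T['frame'],cv2.COLOR_RGB2HSV),(0,0,150),(180,30,255))&roi,cv2.MORPH_CLOSE,np.ones((3,3)))
    b=max(blobs(m),key=cv2.contourArea)
    X=ray(T,b[:,0,:],z)[:,:2]*1000
    r=cv2.minAreaRect(X.astype(np.float32)); print(k,'tray',np.round(r[0],1),np.round(r[1],1),round(r[2],1))
for k,(ut,us) in {'red':((162,265),(376,115)),'white':((243,190),(375,178)),'yellow':((315,278),(287,171)),'blue':((482,270),(190,262))}.items():
    c=[]
    for M,u in ((mt,ut),(ms,us)):
        best=None
        for b in blobs(M[k],20):
            mo=cv2.moments(b);p=np.array([mo['m10'],mo['m01']])/mo['m00']
            if mo['m00']<350 and np.linalg.norm(p-u)<14 and (best is None or mo['m00']>best[1]): best=(p,mo['m00'])
        c.append(best)
    print(k,c, tri(T,c[0][0],S,c[1][0]).round(4) if all(x is not None for x in c) else '')
E
```

```text
top cam [0.37446185 0.00859259 0.96099718]
yellow tray [462.3 328. ] [127.3 140. ] 75.3
black tray [625.7 174.3] [138.2 106.8] 14.1
red tray [442.2   7. ] [137.4 123.5] 0.8
blue tray [ 640.4 -164.5] [124.9 139.4] 77.5
white tray [ 454.2 -346.5] [126.2 140.9] 72.2
red [(array([161.76948052, 264.71645022]), 154.0), (array([368.28660436, 114.33956386]), 53.5)] [0.4392 0.3252 0.0309]
white [(array([242.98342541, 188.9558011 ]), 90.5), (array([374.31417625, 177.09961686]), 43.5)] [0.602  0.1646 0.0343]
yellow [(array([314.21588367, 277.58948546]), 149.0), (array([286.82725061, 170.81508516]), 68.5)] [0.4168 0.0101 0.0327]
blue [(array([482.21242938, 268.66553672]), 147.5), (array([189.20166667, 259.665     ]), 100.0)] [ 0.4397 -0.3392  0.0332]
```

```bash
cat >> h.py <<'E'
def tgt(s,x,y,z,yaw):
    from scipy.spatial.transform import Rotation as Ro
    R=Ro.from_euler('xyz',s['tool_rot']).as_matrix(); G=Ro.from_euler('xyz',[np.pi,0,np.radians(yaw)]).as_matrix()
    return (R.T@(np.array([x,y,z])-s['tool_pos'])*100).round(2), np.degrees(Ro.from_matrix(R.T@G).as_rotvec()).round(1)
E
python3 - <<'E'
from cell import robot, read_camera
from h import *
T=read_camera('top'); f=T['frame']; h=cv2.cvtColor(f,cv2.COLOR_RGB2HSV)
for k,(x,y) in {'red':(.4392,.3252),'white':(.602,.1646),'yellow':(.4168,.0101),'blue':(.4397,-.3392)}.items():
    # rectify 0.5 mm/px on plane z=.034 around sticker
    g=np.arange(-60,60,.5)/1000; dx,dy=np.meshgrid(-g,-g,indexing='ij') # rows: x down, cols: y right
    P=np.stack([x+.02+dx,y+dy,np.full_like(dx,.034)],-1).reshape(-1,3)
    q=(P@T['R'].T+T['t'])@T['intrinsics'].T; q=(q[:,:2]/q[:,2:]).reshape(240,240,2).astype(np.float32)
    w=cv2.remap(f,q[...,0],q[...,1],cv2.INTER_CUBIC); cv2.imwrite(f'pics/rect_{k}.png',cv2.resize(w[:,:,::-1],(400,400)))
im=[cv2.imread(f'pics/rect_{k}.png') for k in ('red','white','yellow','blue')]
cv2.imwrite('pics/rect.png',cv2.resize(np.vstack([np.hstack(im[:2]),np.hstack(im[2:])]),(600,600)))
s=robot.observe(); print(tgt(s,.40,.1,.25,180),tgt(s,.53,-.30,.25,180))
E
```

```text
(array([-31.17, -25.49,  -3.64]), array([ -0. ,  -0. , -26.9])) (array([-60.84, -55.3 ,  -3.63]), array([ -0. ,  -0. , -26.9]))
```

View pics/rect.png

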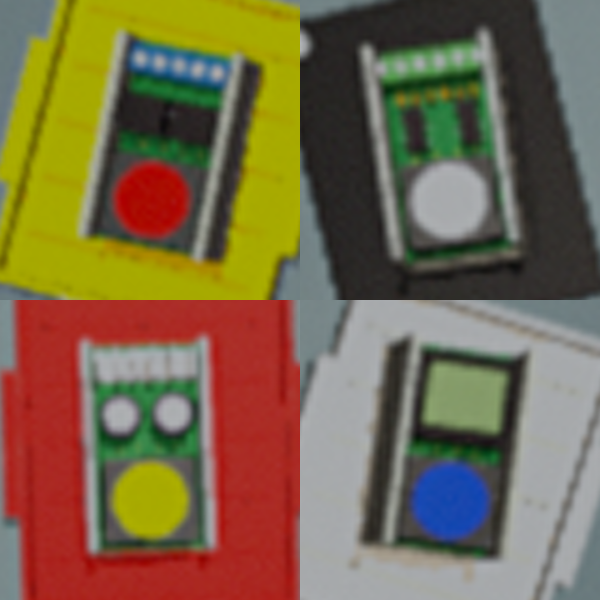

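Estimates: display (0.4615,-0.341) yaw -6.6, io (0.624,0.168) yaw 8.3, power (0.4386,0.011) yaw 2.6, relay (0.461,0.321) yaw -9.7. Lengths come to about 84 mm, as they should, and the sticker is 22 mm from the centre. Moving toward the display module.

```bash
python3 -m crank '[[-28.8,-9.8,0,0,0,-20.5,0.75],[-28.8,-9.8,0,0,0,-20.5,0.75],[-28.8,-9.8,0,0,0,-20.5,0.75],[-28.8,-9.8,0,0,0,-20.5,0.75],[-28.8,-9.8,0,0,0,-20.5,0.75]]' 30
python3 -c "
from cell import robot
from h import *
print(tgt(robot.observe(),.4615,-.3414,.2,173.4))"
```

```text
time: 0.92
tool_pos: [0.4469, 0.2536, 0.2139]
tool_rot: [3.141, 0.0, 3.031]
contact_force: [0.5, 0.5, -0.5]
opening: 0.0689
(array([ -8.04, -58.97,   1.37]), array([0. , 0. , 0.2]))
```

```bash
python3 -m crank '[[-0.8,-5.9,0,0,0,0,0.75],[-1.6,-11.8,0,0,0,0,0.75],[-2.4,-17.7,0,0,0,0,0.75],[-3.2,-23.6,0,0,0,0,0.75],[-4.0,-29.5,0,0,0,0,0.75]]' 30
python3 -m crank '[[-0.8,-5.9,0.3,0,0,0,0.75],[-1.6,-11.8,0.6,0,0,0,0.75],[-2.4,-17.7,0.9,0,0,0,0.75],[-3.2,-23.6,1.2,0,0,0,0.75],[-4.0,-29.5,1.4,0,0,0,0.75]]'
python3 -c "
from cell import robot,read_camera
from h import *
s=robot.observe()
c=read_camera('wrist');cv2.imwrite('pics/w1.png',c['frame'][:,:,::-1])
print(tgt(s,.4615,-.3414,.032,173.4),s['tool_pos'])
print(proj(c,[.4615,-.3414,.034]),proj(c,[.4397,-.3392,.033]))"
```

```text
time: 1.55
tool_pos: [0.4526, -0.0444, 0.2139]
tool_rot: [3.142, 0.001, 3.031]
contact_force: [1.0, 0.4, 0.4]
opening: 0.0688
time: 2.17
tool_pos: [0.4596, -0.3421, 0.1995]
tool_rot: [3.141, 0.0, 3.03]
contact_force: [0.8, -0.1, -0.6]
opening: 0.0692
(array([-0.18,  0.08, 16.75]), array([0. , 0. , 0.2])) [ 0.45956822 -0.34206056  0.19954498]
[320.49980262 181.98306208] [320.28539619 163.72160408]
```

View pics/w1.png

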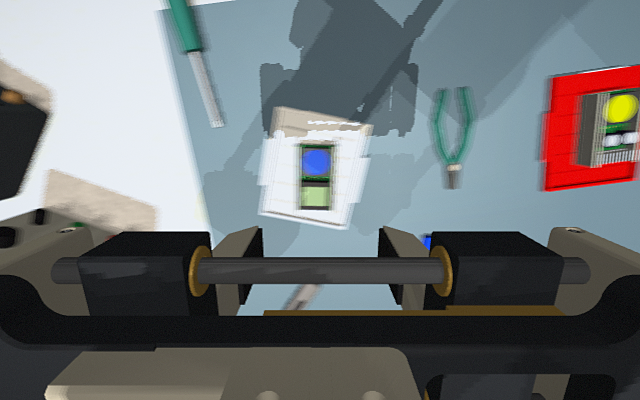

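The wrist view, blurred by motion, has the blue sticker at (316,162) against (320,164) predicted. That agrees. Descending partway, then looking again.

```bash
python3 -m crank '[[-0.2,0.1,4,0,0,0.2,0.75],[-0.2,0.1,8,0,0,0.2,0.75],[-0.2,0.1,10,0,0,0.2,0.75],[-0.2,0.1,10,0,0,0.2,0.75]]'
python3 -c "
from cell import robot,read_camera
from h import *
c=read_camera('wrist');cv2.imwrite('pics/w2.png',c['frame'][:,:,::-1])
s=robot.observe()
print(tgt(s,.4615,-.3414,.032,173.4),s['tool_pos'])
print(proj(c,[.4615,-.3414,.034]),proj(c,[.4397,-.3392,.033]))"
```

```text
time: 2.72
tool_pos: [0.4611, -0.3383, 0.0981]
tool_rot: [3.139, -0.003, 3.027]
contact_force: [0.2, -0.3, 0.3]
opening: 0.0686
(array([ 0.  , -0.24,  6.76]), array([ 0., -0.,  0.])) [ 0.46185632 -0.33905175  0.09956831]
[316.14196557 206.47690361] [315.66607239 181.29218109]
```

View pics/w2.png

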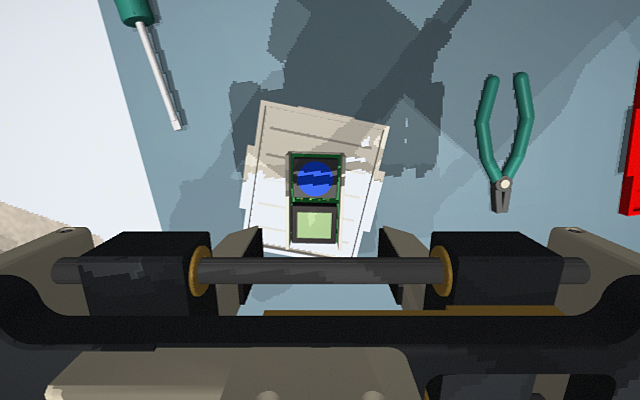

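The sticker is at (316,179) against (315.7,181) predicted. Going down and gripping.

```bash
python3 -m crank '[[0,-0.2,3,0,0,0,0.75],[0,-0.2,5,0,0,0,0.75],[0,-0.2,6.3,0,0,0,0.75],[0,-0.2,6.8,0,0,0,0.75],[0,-0.2,6.8,0,0,0,0.75]]'
python3 -m crank '[[0,0,0,0,0,0,0.4],[0,0,0,0,0,0,0.4],[0,0,0,0,0,0,0.4],[0,0,0,0,0,0,0.4]]' 30
python3 -c "
from cell import robot,read_camera
from h import *
c=read_camera('wrist');cv2.imwrite('pics/w3.png',c['frame'][:,:,::-1])
s=robot.observe()
print(tgt(s,.6418,-.1653,.1,167.5),s['tool_pos'],s['contact_force'])"
```

```text
time: 3.4
tool_pos: [0.462, -0.3415, 0.0322]
tool_rot: [-3.141, 0.001, 3.027]
contact_force: [-0.6, 0.1, 0.9]
opening: 0.069
time: 3.9
tool_pos: [0.4617, -0.3413, 0.0318]
tool_rot: [-3.142, 0.0, 3.027]
contact_force: [-0.2, -0.6, 0.5]
opening: 0.0377
(array([-15.88,  19.54,  -6.82]), array([0. , 0. , 5.9])) [ 0.46170604 -0.34131418  0.03174475] [-0.0047395   0.5670131  -0.54253066]
```

View pics/w3.png

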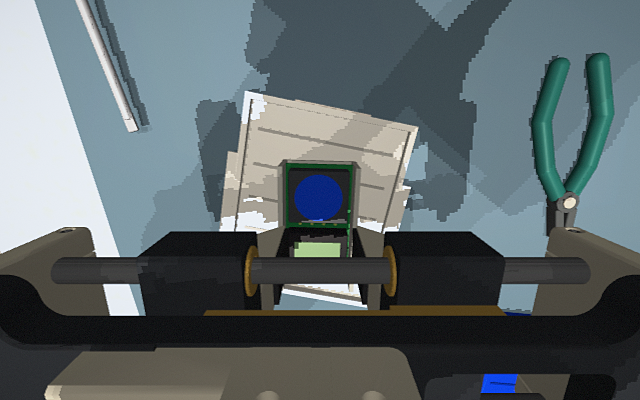

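```bash
python3 -c "
import cv2
a=cv2.imread('pics/w3.png');cv2.imwrite('pics/w3z.png',cv2.resize(a[140:320,210:430],None,fx=3.6,fy=3.3,interpolation=cv2.INTER_CUBIC)[:600,:792])
from cell import robot
print(robot.observe())"
```

```text
{'time': 3.95, 'qpos': array([-7.70087002e-01,  6.28670059e-01,  1.60220088e+00,  1.00411227e-04,
        9.10643121e-01, -2.22644143e+00]), 'qvel': array([-1.22410039e-04,  2.52676143e-03, -9.68830867e-05, -8.83350852e-05,
        8.50579318e-04,  1.62344679e-03]), 'joint_efforts': array([ 2.47395998e-03, -5.17422581e+01, -1.89861524e+01, -6.18957798e-02,
        4.24872700e-02,  6.15624595e-05]), 'tool_pos': array([ 0.46170604, -0.34131418,  0.03174475]), 'tool_rot': array([3.14157770e+00, 1.10658562e-04, 3.02708918e+00]), 'contact_force': array([-0.0047395 ,  0.5670131 , -0.54253066]), 'torque': array([ 0.03275077, -0.02399303,  0.00610281]), 'opening': 0.03734691989360474}
```

View pics/w3z.png

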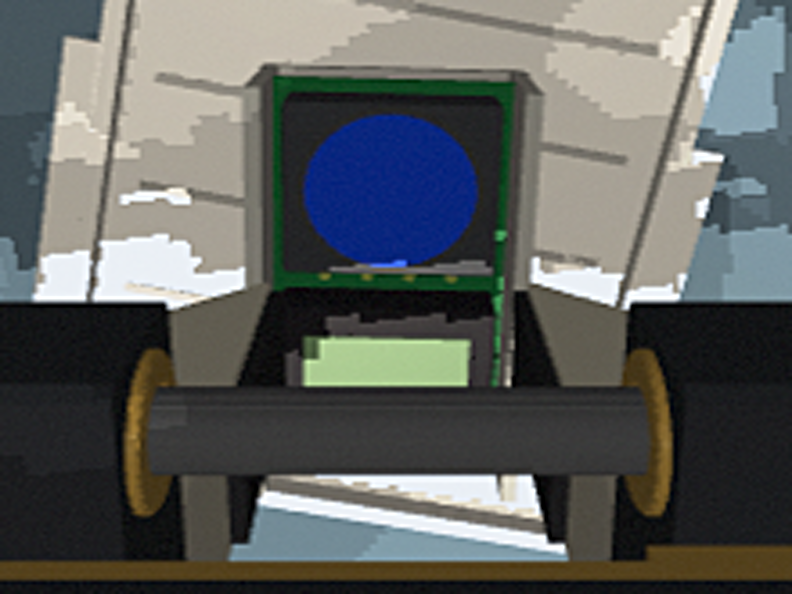

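```bash
python3 -c "
from cell import robot,read_camera
import cv2
c=read_camera('scene')['frame'][:,:,::-1];
print(robot.observe()['opening'])
cv2.imwrite('pics/s3.png',cv2.resize(c[190:330,110:290],None,fx=4.2,fy=4.2,interpolation=cv2.INTER_CUBIC))"
```

```text
0.03678305365116063
```

View pics/s3.png

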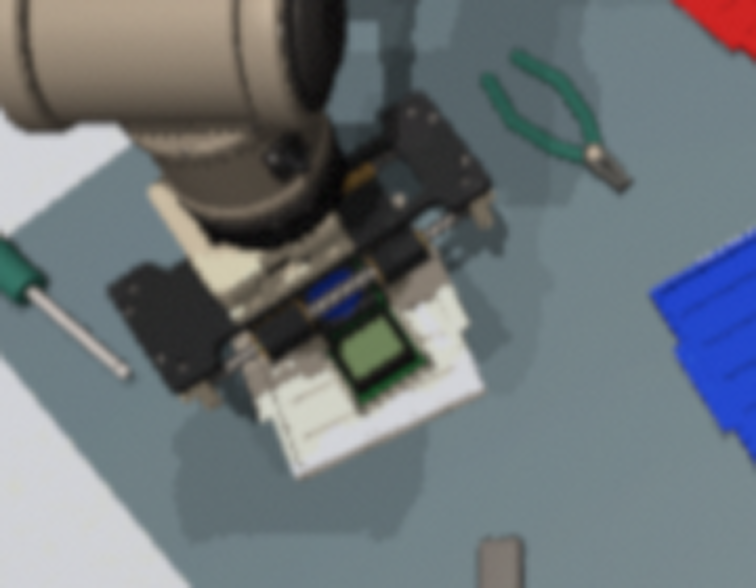

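```bash
python3 -m crank '[[0,0,0,0,0,0,0.3],[0,0,0,0,0,0,0.3],[0,0,0,0,0,0,0.3]]' 30; python3 -m crank '[[0,0,-0.5,0,0,0,0.3],[0,0,-1,0,0,0,0.3],[0,0,-1,0,0,0,0.3]]' 30
python3 -c "
from cell import robot,read_camera
import cv2
a=read_camera('wrist')['frame'][:,:,::-1]
cv2.imwrite('pics/w4z.png',cv2.resize(a[140:320,210:430],None,fx=3.6,fy=3.3,interpolation=cv2.INTER_CUBIC)[:600,:792])
print(robot.observe()['contact_force'])"
```

```text
time: 4.38
tool_pos: [0.4617, -0.3413, 0.0317]
tool_rot: [3.141, -0.0, 3.027]
contact_force: [-0.3, -0.7, 0.2]
opening: 0.0277
time: 4.75
tool_pos: [0.462, -0.3416, 0.0424]
tool_rot: [-3.141, 0.001, 3.027]
contact_force: [-0.0, -0.2, -0.0]
opening: 0.0274
[-0.09871052  0.80255737 -0.04823526]
```

View pics/w4z.png

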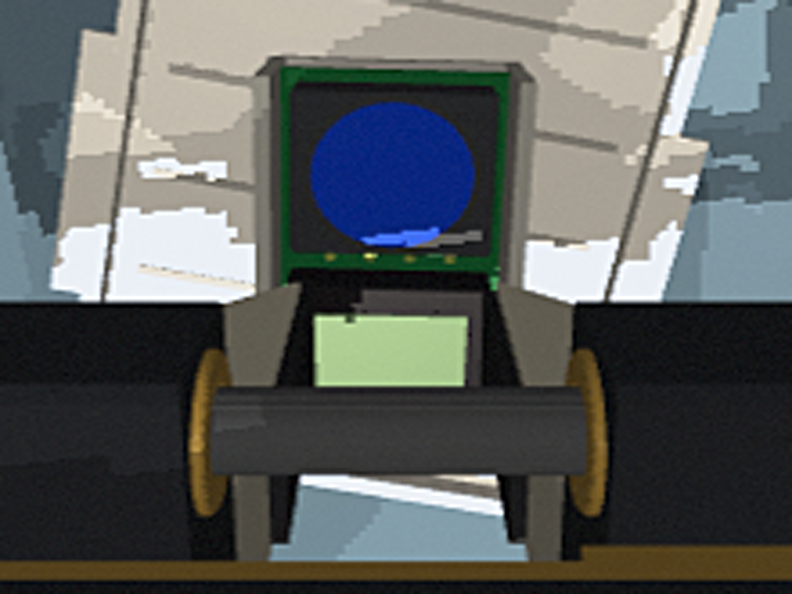

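```bash
python3 -c "
from cell import robot,read_camera
from h import *
from scipy.spatial.transform import Rotation as Ro
s=robot.observe();c=read_camera('wrist');S=read_camera('scene')
R=Ro.from_euler('xyz',s['tool_rot']).as_matrix();p=s['tool_pos']
print(R.round(3).tolist(), R.T@(-c['R'].T@c['t']-p))
for n,o in dict(tcp=[0,0,0],tip=[0,0,.019],tipL=[.0095,.0137,.019],tipR=[.0095,-.0137,.019],back=[.0095,.0137,-.02]).items():
  print(n,proj(c,p+R@np.array(o)),proj(S,p+R@np.array(o)))
"
python3 -c "
from cell import read_camera
import cv2
c=read_camera('scene')['frame'][:,:,::-1];
cv2.imwrite('pics/s4.png',cv2.resize(c[220:300,150:250],None,fx=7,fy=7,interpolation=cv2.INTER_CUBIC))"
```

```text
[[-0.993, 0.114, 0.001], [0.114, 0.993, -0.0], [-0.001, -0.0, -1.0]] [ 7.25921558e-02  1.04256269e-04 -1.71199202e-01]
tcp [319.82707424 234.77588329] [193.00958099 264.87524567]
tip [319.82751027 224.20443434] [194.88756787 267.84078067]
tipL [339.41558698 211.41872332] [197.74256253 261.75248891]
tipR [300.19934445 211.47286456] [187.98854449 268.27173789]
back [343.94142441 233.07317022] [193.94677068 255.41104602]
```

View pics/s4.png

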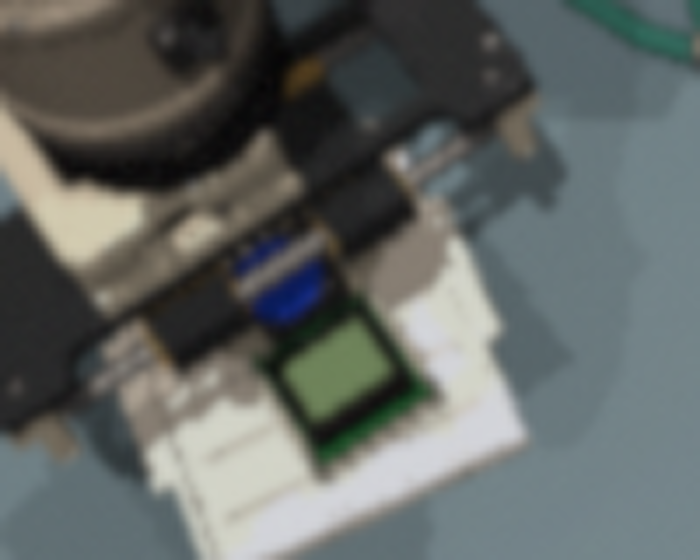

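```bash
python3 -c "
import cv2
a=cv2.imread('pics/w2.png')
cv2.imwrite('pics/w2z.png',cv2.resize(a[190:330,200:440],None,fx=3.3,fy=4,interpolation=cv2.INTER_CUBIC))"
```

```text
(no output)
```

View pics/w2z.png

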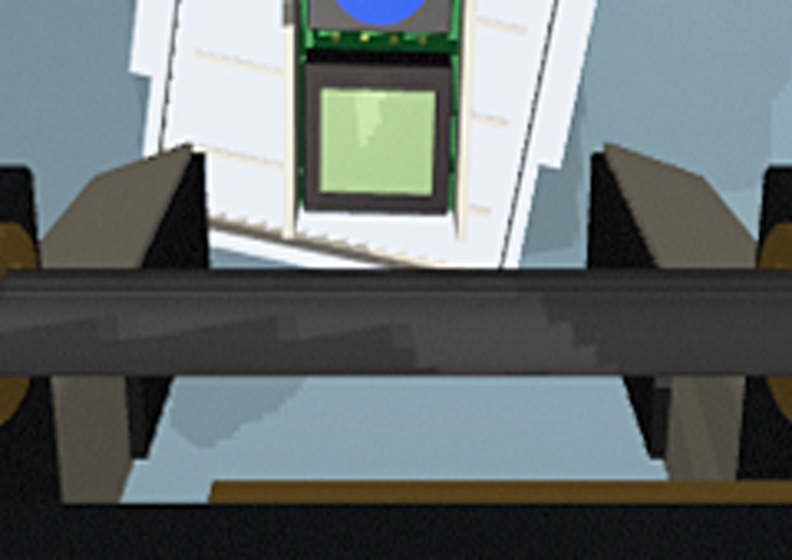

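The fingers closed to 27 mm without touching the walls, and the module did not move. So the tips were above it. From w2 (pad corners at (262,229) and (379,229), 68.6 mm apart) the tips are about 13.5 mm above the reported TCP, not 19 mm below it. I'll open here and go down in guarded steps.

```bash
python3 -m crank '[[0,0,0,0,0,0,0.75],[0,0,0,0,0,0,0.75],[0,0,0,0,0,0,0.75],[0,0,0,0,0,0,0.75],[0,0,0,0,0,0,0.75]]' 30
python3 -m crank '[[0,0,0.8,0,0,0,0.75],[0,0,1.5,0,0,0,0.75],[0,0,2,0,0,0,0.75],[0,0,2,0,0,0,0.75]]' 30
python3 -c "
from cell import robot,read_camera
import cv2
a=read_camera('wrist')['frame'][:,:,::-1]
cv2.imwrite('pics/w5z.png',cv2.resize(a[140:320,200:440],None,fx=3.3,fy=3.3,interpolation=cv2.INTER_CUBIC))
print(robot.observe()['contact_force'],robot.observe()['tool_pos'])"
```

```text
time: 5.58
tool_pos: [0.4617, -0.3413, 0.0417]
tool_rot: [3.142, 0.0, 3.027]
contact_force: [0.8, 0.5, 0.5]
opening: 0.068
time: 6.08
tool_pos: [0.4614, -0.341, 0.021]
tool_rot: [3.141, -0.001, 3.027]
contact_force: [-0.1, -0.1, -0.6]
opening: 0.0688
[ 0.41797976 -1.16180418 -0.54742208] [ 0.46156749 -0.34120408  0.02137095]
```

View pics/w5z.png

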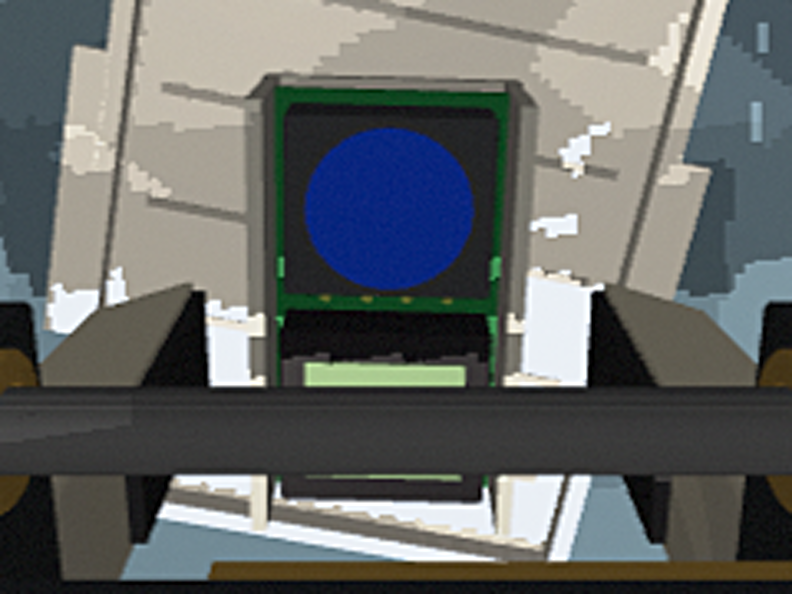

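The reported z of 0.021 would put the nominal tips inside the tray floor, yet the force is about 0, which confirms the offset. Continuing down in small steps.

```bash
python3 -m crank '[[0,0,0.5,0,0,0,0.75],[0,0,1,0,0,0,0.75],[0,0,1,0,0,0,0.75]]' 30
python3 -m crank '[[0,0,0.4,0,0,0,0.75],[0,0,0.8,0,0,0,0.75],[0,0,0.8,0,0,0,0.75]]' 30
python3 -c "
from cell import robot,read_camera
import cv2
a=read_camera('wrist')['frame'][:,:,::-1]
cv2.imwrite('pics/w6z.png',cv2.resize(a[140:320,200:440],None,fx=3.3,fy=3.3,interpolation=cv2.INTER_CUBIC))
"
```

```text
time: 6.5
tool_pos: [0.4614, -0.341, 0.0112]
tool_rot: [3.141, -0.001, 3.027]
contact_force: [-0.2, 0.9, -0.1]
opening: 0.0686
time: 6.88
tool_pos: [0.4615, -0.3411, 0.0033]
tool_rot: [3.141, -0.001, 3.027]
contact_force: [0.3, 0.2, -0.3]
opening: 0.0689
```

View pics/w6z.png

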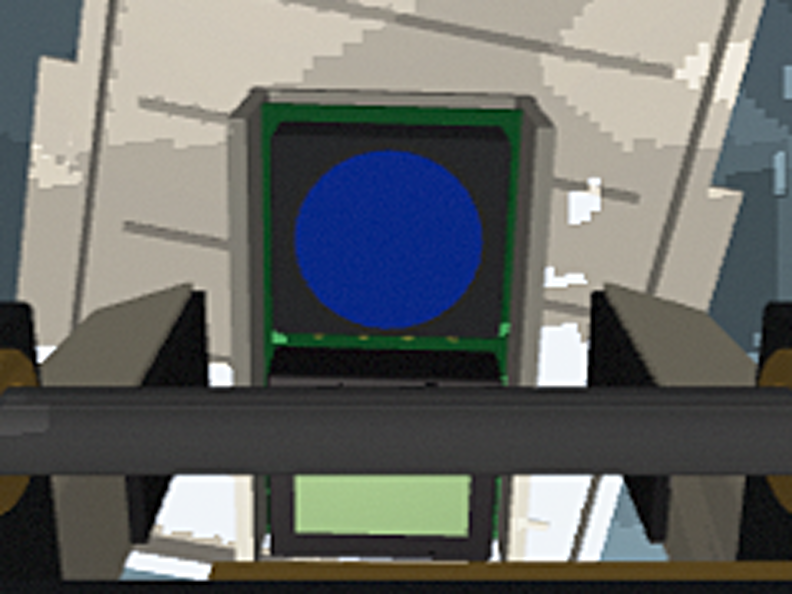

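```bash
python3 -m crank '[[0,0,0.2,0,0,0,0.42],[0,0,0.2,0,0,0,0.42],[0,0,0.2,0,0,0,0.42],[0,0,0.2,0,0,0,0.42]]' 30
python3 -m crank '[[0,0,-0.5,0,0,0,0.42],[0,0,-1,0,0,0,0.42],[0,0,-1.5,0,0,0,0.42],[0,0,-1.5,0,0,0,0.42]]' 30
python3 -c "
from cell import robot,read_camera
import cv2
a=read_camera('wrist')['frame'][:,:,::-1]
cv2.imwrite('pics/w7z.png',cv2.resize(a[140:320,200:440],None,fx=3.3,fy=3.3,interpolation=cv2.INTER_CUBIC))
"
```

```text
time: 7.42
tool_pos: [0.4617, -0.3413, 0.0017]
tool_rot: [3.142, 0.0, 3.027]
contact_force: [-0.1, -0.8, -1.1]
opening: 0.0499
time: 7.92
tool_pos: [0.462, -0.3415, 0.0173]
tool_rot: [-3.141, 0.001, 3.027]
contact_force: [-0.5, -0.2, -1.8]
opening: 0.0496
```

View pics/w7z.png

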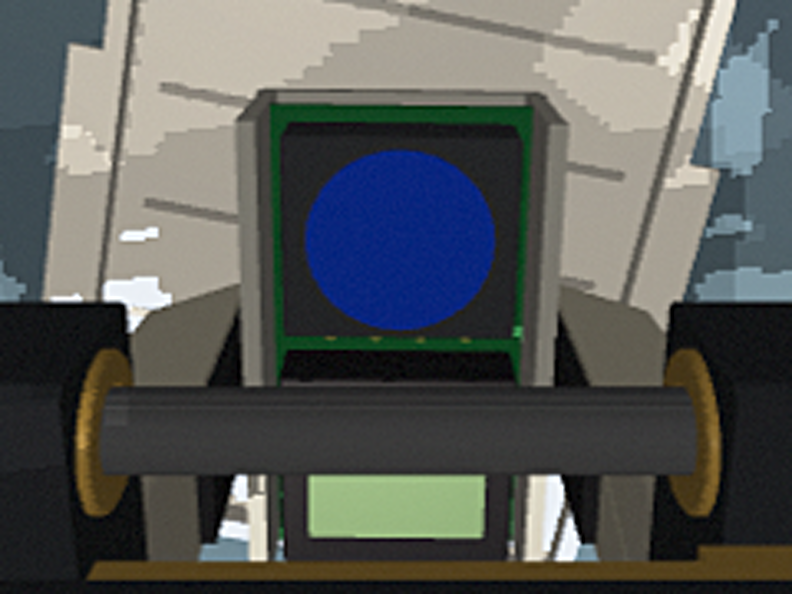

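The display module is gripped at 50 mm, with a 1.8 N load. Next: its along-axis offset in the hand from the sticker, then carry to the blue tray.

```bash
cat >> h.py <<'E'
def inhand(k,robot,read_camera,dz=.0313):
    from scipy.spatial.transform import Rotation as Ro
    c=read_camera('wrist');s=robot.observe();m=masks(c['frame'])[k]
    h=cv2.cvtColor(c['frame'],cv2.COLOR_RGB2HSV)
    if k=='blue': m=cv2.inRange(h,(100,130,60),(130,255,255))
    m[:150]=0;m[256:]=0;m[:,:250]=0;m[:,390:]=0
    b=max(blobs(m),key=cv2.contourArea);e=cv2.fitEllipse(b)
    R=Ro.from_euler('xyz',s['tool_rot']).as_matrix()
    q=R.T@(ray(c,e[0],s['tool_pos'][2]+dz)[0]-s['tool_pos'])
    print('ellipse',np.round(e,1) if 0 else e,'tool',q.round(4),'module centre toolx',round(q[0]-.022,4));return s
E
python3 -c "
from cell import robot,read_camera
from h import *
s=inhand('blue',robot,read_camera)
print(tgt(s,.6418,-.1653,.08,167.5),s['tool_pos'])"
```

```text
ellipse ((320.7549743652344, 212.2274169921875), (54.09560012817383, 57.250709533691406), 88.82949829101562) tool [ 0.0256  0.0004 -0.0313] module centre toolx 0.0036
(array([-15.88,  19.54,  -6.32]), array([0. , 0. , 5.9])) [ 0.46169421 -0.34126941  0.01676775]
```

```bash
python3 -m crank '[[0,0,-5.5,0,0,0,0.42],[-4,5,-6.3,0,0,1.5,0.42],[-8,10,-6.3,0,0,3,0.42],[-12,15,-6.3,0,0,4.5,0.42],[-16.1,19.5,-6.3,0,0,5.9,0.42]]' 30
python3 -m crank '[[0,0,0,0,0,0,0.42]]'
python3 -c "
from cell import robot,read_camera
from h import *
s=inhand('blue',robot,read_camera)
print(tgt(s,.6443,-.1653,.0017,167.5),s['tool_pos'])
c=read_camera('wrist');cv2.imwrite('pics/w8.png',c['frame'][:,:,::-1])
print(proj(c,[.6418,-.1653,.004]))
c=read_camera('top');cv2.imwrite('pics/t8.png',cv2.resize(c['frame'][100:300,280:540,::-1],None,fx=3,fy=3))
"
```

```text
time: 8.65
tool_pos: [0.6423, -0.1666, 0.0796]
tool_rot: [3.142, -0.0, 2.923]
contact_force: [0.9, -1.3, -1.7]
opening: 0.05
time: 8.78
tool_pos: [0.6438, -0.1641, 0.079]
tool_rot: [3.141, 0.001, 2.929]
contact_force: [-0.7, -0.6, -1.5]
opening: 0.0498
ellipse ((319.1300048828125, 193.74928283691406), (98.14796447753906, 148.760498046875), 90.6219711303711) tool [ 0.0343  0.0019 -0.0313] module centre toolx 0.0123
(array([-0.21,  0.13,  7.71]), array([ 0. , -0.1,  0.3])) [ 0.64204439 -0.16611516  0.07881409]
[320.70286162 201.5574839 ]
```

View pics/w8.png

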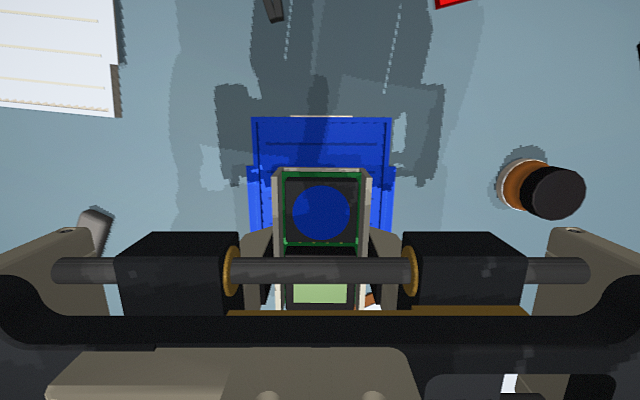

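The blue tray is centred at u≈320 and aligned with the module. Lowering, then releasing to about 69 mm only.

```bash
python3 -m crank '[[-0.2,0.1,3,0,0,0.3,0.42],[-0.2,0.1,5.5,0,0,0.3,0.42],[-0.2,0.1,7,0,0,0.3,0.42],[-0.2,0.1,7.6,0,0,0.3,0.42],[-0.2,0.1,7.7,0,0,0.3,0.42]]' 30
python3 -m crank '[[0,0,0,0,0,0,0.42],[0,0,0,0,0,0,0.42]]'
```

```text
time: 9.55
tool_pos: [0.6435, -0.1682, 0.0031]
tool_rot: [-3.142, 0.001, 2.918]
contact_force: [0.5, 0.7, -1.1]
opening: 0.05
time: 9.8
tool_pos: [0.644, -0.1678, 0.0036]
tool_rot: [-3.141, 0.001, 2.919]
contact_force: [-0.3, 0.8, -1.5]
opening: 0.0499
```

```bash
python3 -m crank '[[0,0.25,0,0,0,0,0.42],[0,0.25,0.2,0,0,0,0.42],[0,0.25,0.25,0,0,0,0.42],[0,0.25,0.25,0,0,0,0.42]]'

```

```text
time: 10.3
tool_pos: [0.6445, -0.165, 0.0017]
tool_rot: [3.141, 0.001, 2.919]
contact_force: [-3.3, 2.3, 6.3]
opening: 0.0496
```

The upward contact force is 6 N, so it is seated. Releasing and lifting.

```bash
python3 -m crank '[[0,0,0,0,0,0,0.75],[0,0,0,0,0,0,0.75],[0,0,0,0,0,0,0.75],[0,0,0,0,0,0,0.75]]'
python3 -m crank '[[0,0,-3,0,0,0,0.75],[0,0,-6,0,0,0,0.75],[0,0,-10,0,0,0,0.75],[0,0,-10,0,0,0,0.75]]'
python3 -c "
from cell import robot,read_camera
from h import *
s=robot.observe()
print(tgt(s,.6238,.1682,.1,188.3),s['tool_pos'])
c=read_camera('wrist');cv2.imwrite('pics/w9.png',c['frame'][:,:,::-1])
"
```

```text
time: 10.8
tool_pos: [0.644, -0.1653, 0.0001]
tool_rot: [3.141, -0.0, 2.919]
contact_force: [-0.8, -0.9, -0.2]
opening: 0.0689
time: 11.3
tool_pos: [0.6462, -0.166, 0.1041]
tool_rot: [-3.141, 0.007, 2.919]
contact_force: [1.1, -0.5, -0.5]
opening: 0.0689
(array([ 9.56, 32.1 ,  0.31]), array([ -0.1,   0.4, -21.1])) [ 0.6461556  -0.16602482  0.10412552]
```

View pics/w9.png

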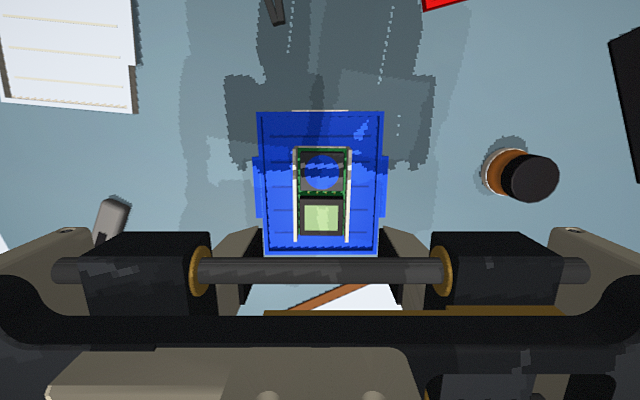

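The display module sits aligned in the blue tray: tray edges at u 257–385, module at 294–350. Next is the io module on the mat.

```bash
python3 -m crank '[[1.6,5.4,0,0,0,-4,0.75],[3.2,10.7,0,0,0,-8,0.75],[4.8,16,0.2,0,0,-12,0.75],[6.4,21.4,0.3,0,0,-16,0.75],[8,26.7,0.3,0,0.4,-21,0.75]]'
python3 -m crank '[[0.3,6,0,0,0,0,0.75],[0.3,6,0,0,0,0,0.75],[0.3,6,0,0,0,0,0.75]]'
python3 -c "
from cell import robot,read_camera
from h import *
c=read_camera('wrist');cv2.imwrite('pics/w10.png',c['frame'][:,:,::-1])
s=robot.observe()
print(tgt(s,.6238,.1682,.002,188.3),s['tool_pos'])
print(proj(c,[.6238,.1682,.034]),proj(c,[.602,.1646,.033]))
"
```

```text
time: 11.98
tool_pos: [0.6237, 0.1145, 0.0955]
tool_rot: [3.14, -0.01, -2.995]
contact_force: [-0.1, -0.2, 0.1]
opening: 0.0686
time: 12.35
tool_pos: [0.6128, 0.1715, 0.0961]
tool_rot: [3.141, -0.009, -2.997]
contact_force: [-0.4, -1.2, 0.4]
opening: 0.0689
(array([-1.09, -0.41,  9.43]), array([ 0.1, -0.5, -0.1])) [0.61318221 0.17076516 0.09638888]
[313.98320201 218.09017637] [313.33188012 192.96822023]
```

View pics/w10.png

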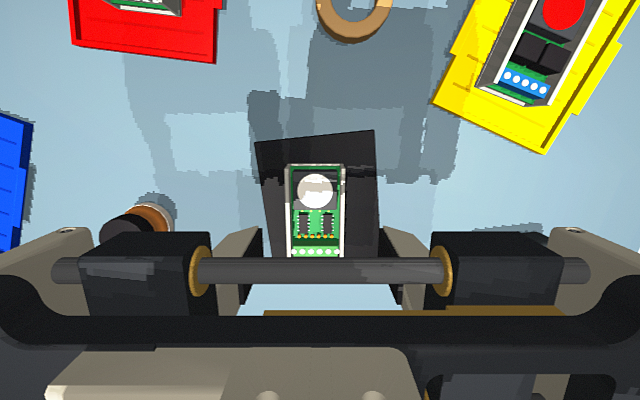

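Sticker at (315,190), 2 px from the prediction. Descending and gripping.

```bash
python3 -m crank '[[-0.9,-0.25,3,0,-0.5,0,0.75],[-0.9,-0.25,6,0,-0.5,0,0.75],[-0.9,-0.25,8.2,0,-0.5,0,0.75],[-0.9,-0.25,9.4,0,-0.5,0,0.75],[-0.9,-0.25,9.4,0,-0.5,0,0.75]]'
python3 -m crank '[[0,0,0,0,0,0,0.42],[0,0,0,0,0,0,0.42],[0,0,0,0,0,0,0.42],[0,0,0,0,0,0,0.42]]' 30
python3 -c "
from cell import robot,read_camera
from h import *
s=inhand('white',robot,read_camera)
print(s['tool_pos'],s['tool_rot'],s['contact_force'])
c=read_camera('wrist');cv2.imwrite('pics/w11.png',c['frame'][:,:,::-1])
"
```

```text
time: 13.02
tool_pos: [0.6218, 0.1695, 0.0025]
tool_rot: [3.14, 0.0, -2.999]
contact_force: [0.4, -0.2, -0.5]
opening: 0.0689
time: 13.52
tool_pos: [0.6228, 0.1705, 0.0044]
tool_rot: [3.141, 0.004, -2.998]
contact_force: [0.4, -2.3, 5.4]
opening: 0.0498
ellipse ((320.1639709472656, 213.72174072265625), (52.50893783569336, 55.13691329956055), 88.10903930664062) tool [ 0.0249  0.0004 -0.0314] module centre toolx 0.0029
[0.62274542 0.17049127 0.00436259] [ 3.14066133  0.00380207 -2.99762203] [-0.58910865 -2.44248565  6.18702099]
```

View pics/w11.png

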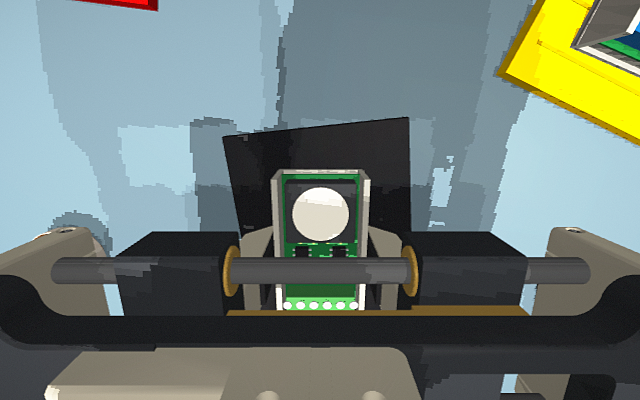

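```bash
python3 -m crank '[[0,0,-0.7,0,0,0,0.42],[0,0,-1.5,0,0,0,0.42],[0,0,-1.5,0,0,0,0.42]]' 30
python3 -c "
from cell import robot,read_camera
from h import *
s=inhand('white',robot,read_camera)
print(tgt(s,.4545,-.348,.1,162.2),s['tool_pos'],s['tool_rot'],s['contact_force'])
c=read_camera('wrist');cv2.imwrite('pics/w12.png',c['frame'][:,:,::-1])
"
```

```text
time: 14.0
tool_pos: [0.6224, 0.1709, 0.019]
tool_rot: [3.14, 0.003, -2.998]
contact_force: [0.8, 1.2, -1.8]
opening: 0.0496
ellipse ((320.23590087890625, 213.65269470214844), (52.46234130859375, 55.00457000732422), 89.14635467529297) tool [ 0.0245  0.0005 -0.0314] module centre toolx 0.0025
(array([ 24.01, -48.92,  -8.27]), array([ 0.1,  0.1, 26. ])) [0.62211041 0.17075531 0.01857569] [ 3.14015622e+00  2.45010784e-03 -2.99765777e+00] [ 0.34824617  0.93844826 -0.76681369]
```

View pics/w12.png

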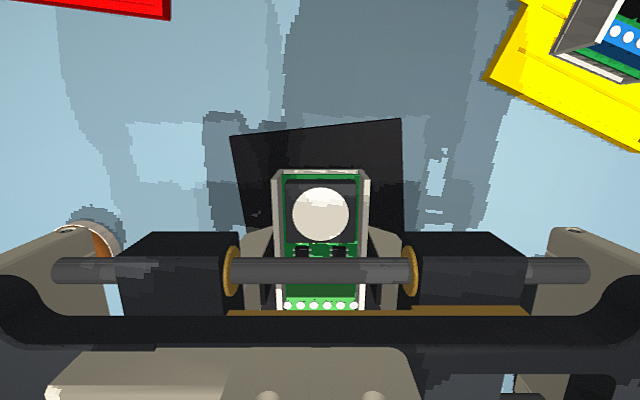

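```bash
python3 -c "
from cell import robot,read_camera
from h import *
from scipy.spatial.transform import Rotation as Ro
c=read_camera('wrist');s=robot.observe();a=c['frame'][150:320,250:390,::-1]
cv2.imwrite('pics/w12z.png',cv2.resize(a,None,fx=3.5,fy=3.5,interpolation=cv2.INTER_CUBIC))
R=Ro.from_euler('xyz',s['tool_rot']).as_matrix()
for v in range(164,184,4):print(v,(R.T@(ray(c,(320,v),s['tool_pos'][2]+.0317)[0]-s['tool_pos'])).round(4))
"
```

```text
164 [ 0.0505  0.0004 -0.0318]
168 [ 0.0486  0.0004 -0.0318]
172 [ 0.0466  0.0004 -0.0318]
176 [ 0.0446  0.0004 -0.0318]
180 [ 0.0425  0.0004 -0.0318]
```

View pics/w12z.png

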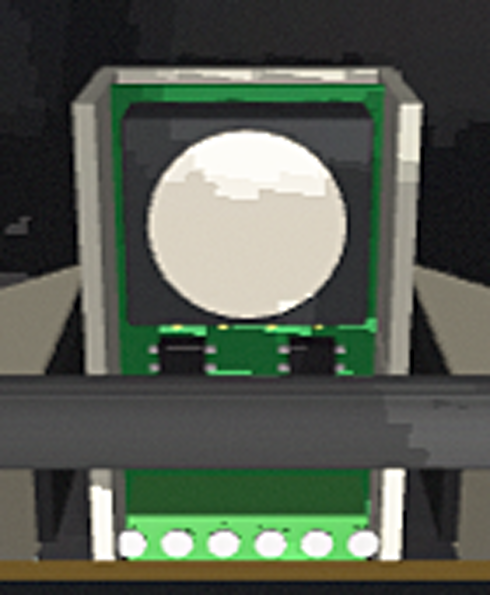

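The wall end at v≈179 puts the module centre about 1 mm toward +tool x. Carrying to the white tray.

```bash
python3 -m crank '[[0,0,-6,0,0,0,0.42],[2.5,-5,-8.3,0,0,0,0.42],[5,-10.2,-8.3,0,0,0,0.42],[7.6,-15.4,-8.3,0,0,0,0.42],[10,-20.4,-8.3,0,0,0,0.42]]' 30
python3 -m crank '[[2.5,-5.2,0,0,0,5,0.42],[5,-10.3,0,0,0,10,0.42],[7.5,-15.4,0,0,0,15,0.42],[10,-20.6,0,0,0,20,0.42],[12.5,-25.4,0,0,0,26,0.42]]' 30
python3 -m crank '[[0,0,0,0,0,0,0.42],[0,0,0,0,0,0,0.42]]'
python3 -c "
from cell import robot,read_camera
from h import *
c=read_camera('wrist');cv2.imwrite('pics/w13.png',c['frame'][:,:,::-1])
s=robot.observe()
print(tgt(s,.4555,-.3483,.002,162.2),s['tool_pos'])
print([proj(c,[.4545+a*np.cos(-.311),-.348+a*np.sin(-.311),.01]).round(1) for a in (-.07,0)])
"
```

```text
time: 14.78
tool_pos: [0.5512, -0.0474, 0.1008]
tool_rot: [3.14, 0.002, -2.998]
contact_force: [-0.2, -1.9, -1.1]
opening: 0.0496
time: 15.4
tool_pos: [0.464, -0.3168, 0.1001]
tool_rot: [3.139, 0.001, 2.828]
contact_force: [0.9, 0.2, -2.1]
opening: 0.0499
time: 15.65
tool_pos: [0.4646, -0.3146, 0.0998]
tool_rot: [3.139, 0.0, 2.831]
contact_force: [0.3, -0.2, -1.8]
opening: 0.0501
(array([-0.14, -3.58,  9.79]), array([0.2, 0. , 0.1])) [ 0.46491284 -0.31403704  0.09995272]
[array([280. , 121.6]), array([282.8, 198.1])]
```

View pics/w13.png

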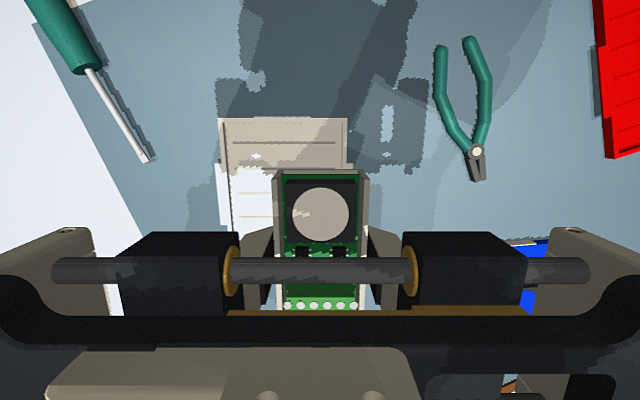

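```bash
python3 -m crank '[[0,-3.4,2,0.2,0,0,0.42],[0,-3.4,5,0.2,0,0,0.42],[0,-3.4,7.5,0.2,0,0,0.42],[0,-3.4,9,0.2,0,0,0.42],[0,-3.4,9.4,0.2,0,0,0.42]]' 30
python3 -m crank '[[0,0,0.1,0,0,0,0.42],[0,0,0.1,0,0,0,0.42]]'
python3 -c "
from cell import robot,read_camera
from h import *
c=read_camera('wrist');cv2.imwrite('pics/w14.png',c['frame'][:,:,::-1])
s=robot.observe()
print(tgt(s,.4555,-.3483,.002,162.2),s['tool_pos'],s['contact_force'])
print([proj(c,[.4545+a*np.cos(-.311),-.348+a*np.sin(-.311),.01]).round(1) for a in (-.07,0)])
"
```

```text
time: 16.32
tool_pos: [0.4549, -0.3462, 0.0055]
tool_rot: [-3.141, 0.0, 2.833]
contact_force: [0.5, 0.4, -1.9]
opening: 0.0497
time: 16.58
tool_pos: [0.4552, -0.3476, 0.006]
tool_rot: [-3.139, 0.003, 2.832]
contact_force: [-0.6, 0.1, -1.9]
opening: 0.0497
(array([-0.06, -0.05,  0.4 ]), array([-0.1,  0.1,  0. ])) [ 0.45510457 -0.34761569  0.00599104] [ 0.72034767  0.14047883 -1.94652831]
[array([318.9, 121.7]), array([319.1, 236.6])]
```

View pics/w14.png

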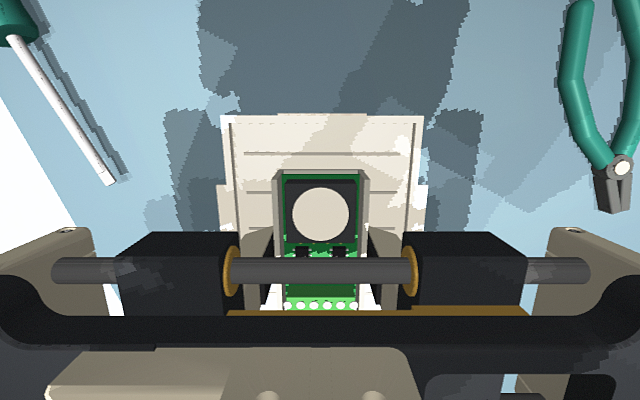

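Module u 274–369, tray u 221–424: centred sideways. I'll shift 2 mm toward the base, splitting the wrist and top estimates, then set it down.

```bash
python3 -m crank '[[0.2,0,0,0,0,0,0.42],[0.2,0,0.2,0,0,0,0.42],[0.2,0,0.3,0,0,0,0.42],[0.2,0,0.3,0,0,0,0.42]]' 30
```

```text
time: 17.12
tool_pos: [0.4527, -0.3469, 0.0043]
tool_rot: [-3.14, 0.002, 2.831]
contact_force: [-4.6, 4.0, 15.3]
opening: 0.05
```

```bash
python3 -m crank '[[0,0,-0.1,0,0,0,0.75],[0,0,-0.1,0,0,0,0.75],[0,0,-0.1,0,0,0,0.75],[0,0,-0.1,0,0,0,0.75]]'
python3 -m crank '[[0,0,-3,0,0,0,0.75],[0,0,-6,0,0,0,0.75],[0,0,-10,0,0,0,0.75],[0,0,-10,0,0,0,0.75]]'
python3 -c "
from cell import robot,read_camera
from h import *
c=read_camera('wrist');cv2.imwrite('pics/w15.png',c['frame'][:,:,::-1])
s=robot.observe()
print(tgt(s,.46,.32,.1,170.3),s['tool_pos'])
"
```

```text
time: 17.62
tool_pos: [0.4527, -0.3466, 0.0029]
tool_rot: [-3.14, 0.001, 2.832]
contact_force: [0.7, 0.4, 0.3]
opening: 0.0685
time: 18.12
tool_pos: [0.4542, -0.3479, 0.1062]
tool_rot: [-3.137, 0.007, 2.832]
contact_force: [0.0, 0.8, -0.6]
opening: 0.0688
(array([19.7 , 63.73,  0.18]), array([-0.2,  0.2, -8.1])) [ 0.45321832 -0.34700623  0.10424744]
```

View pics/w15.png

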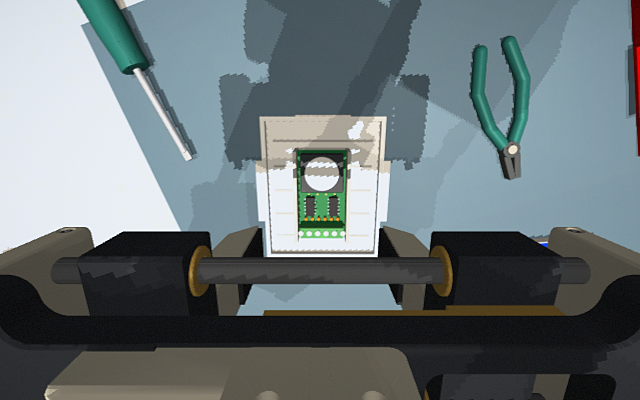

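The io module sits straight and centred in the white tray. Next, the relay in the yellow tray.

```bash
python3 -m crank '[[1.7,5.6,0,0,0,0,0.75],[3.4,11.2,0,0,0,0,0.75],[5.2,16.8,0,0,0,0,0.75],[6.9,22.4,0,0,0,0,0.75],[8.6,28,0,0,0,0,0.75]]'
python3 -m crank '[[1.7,5.6,0,0,0,-1,0.75],[3.4,11.2,0,0,0,-2,0.75],[5.2,16.8,0,0,0,-4,0.75],[6.9,22.4,0,0,0,-6,0.75],[8.6,28,0,-0.2,0.2,-8,0.75]]'
python3 -c "
from cell import robot,read_camera
from h import *
s=robot.observe()
print(tgt(s,.46,.3206,.1,170.3),s['tool_pos'])
c=read_camera('top');cv2.imwrite('pics/t15.png',cv2.resize(c['frame'][120:320,340:540,::-1],None,fx=3,fy=3,interpolation=cv2.INTER_CUBIC))
"
```

```text
time: 18.8
tool_pos: [0.4551, -0.0516, 0.1014]
tool_rot: [-3.14, -0.001, 2.831]
contact_force: [0.5, -0.4, -0.3]
opening: 0.069
time: 19.42
tool_pos: [0.4586, 0.241, 0.1007]
tool_rot: [3.141, -0.004, 2.973]
contact_force: [0.8, -0.7, 0.5]
opening: 0.0689
(array([1.2 , 7.87, 0.08]), array([ 0.1, -0.3,  0. ])) [0.45856488 0.24101443 0.10070301]
```

View pics/t15.png

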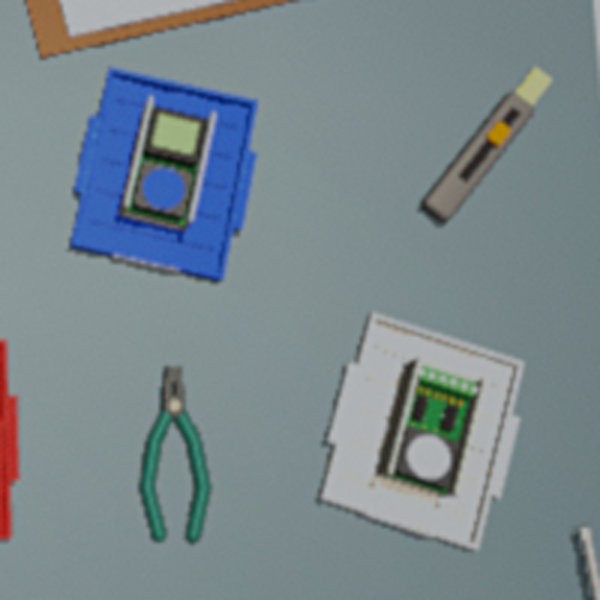

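Both placements look good from the top: blue-tray module base about 2 mm from the middle, both parallel to their trays. On to the relay.

```bash
python3 -m crank '[[0.6,5,0,0,-0.2,0,0.75],[1.2,7.9,0,0,-0.2,0,0.75],[1.2,7.9,0,0,-0.2,0,0.75],[1.2,7.9,0,0,-0.2,0,0.75]]'
python3 -c "
from cell import robot,read_camera
from h import *
c=read_camera('wrist');cv2.imwrite('pics/w16.png',c['frame'][:,:,::-1])
s=robot.observe()
print(tgt(s,.46,.3206,.002,170.3),s['tool_pos'])
print(proj(c,[.4608,.3206,.034]),proj(c,[.4392,.3252,.031]))
"
```

```text
time: 19.98
tool_pos: [0.4606, 0.3183, 0.1012]
tool_rot: [3.141, -0.001, 2.971]
contact_force: [0.1, -0.5, 0.4]
opening: 0.0689
(array([0.13, 0.23, 9.95]), array([ 0. , -0. , -0.1])) [0.46086276 0.31804603 0.10150544]
[322.51437582 204.24172044] [323.52663783 178.63453142]
```

View pics/w16.png

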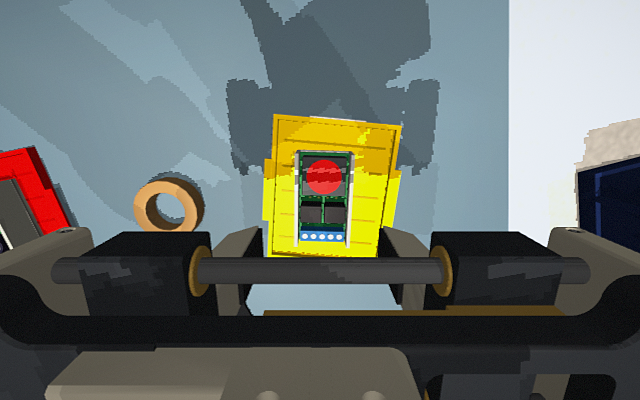

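Sticker at (324,177) matches the prediction. Gripping.

```bash
python3 -m crank '[[0.1,0.25,3,0,0,0,0.75],[0.1,0.25,6,0,0,0,0.75],[0.1,0.25,8.5,0,0,0,0.75],[0.1,0.25,9.9,0,0,0,0.75],[0.1,0.25,9.9,0,0,0,0.75]]'
python3 -m crank '[[0,0,0,0,0,0,0.42],[0,0,0,0,0,0,0.42],[0,0,0,0,0,0,0.42],[0,0,0,0,0,0,0.42]]' 30
python3 -m crank '[[0,0,-0.7,0,0,0,0.42],[0,0,-1.5,0,0,0,0.42],[0,0,-1.5,0,0,0,0.42]]' 30
python3 -c "
from cell import robot,read_camera
from h import *
s=inhand('red',robot,read_camera)
print(tgt(s,.6265,.1745,.1,194.1),s['tool_pos'],s['contact_force'])
c=read_camera('wrist');cv2.imwrite('pics/w17.png',c['frame'][:,:,::-1])
"
```

```text
time: 20.65
tool_pos: [0.4606, 0.3211, 0.0027]
tool_rot: [3.141, -0.0, 2.97]
contact_force: [0.6, -1.0, -0.2]
opening: 0.0689
time: 21.15
tool_pos: [0.4614, 0.3221, 0.0043]
tool_rot: [3.139, 0.003, 2.971]
contact_force: [-2.2, -2.6, 5.2]
opening: 0.0501
time: 21.52
tool_pos: [0.4612, 0.3223, 0.0191]
tool_rot: [3.138, 0.002, 2.971]
contact_force: [-1.1, 0.1, -1.4]
opening: 0.0497
ellipse ((320.9650573730469, 211.00181579589844), (52.642112731933594, 56.2436637878418), 87.61397552490234) tool [ 0.0261  0.0008 -0.0313] module centre toolx 0.0041
(array([-18.83, -11.72,  -8.13]), array([  0.1,   0.1, -23.9])) [0.46099153 0.32209657 0.01870756] [-0.05965566 -0.9314747  -1.47977087]
```

View pics/w17.png

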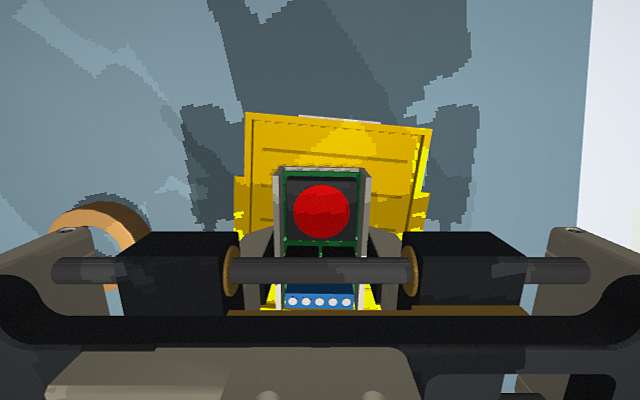

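```bash
python3 -m crank '[[0,0,-6,0,0,0,0.42],[-4.5,-2.8,-8,0,0,-5,0.42],[-9,-5.6,-8.1,0,0,-11,0.42],[-14,-8.7,-8.1,0,0,-17,0.42],[-18.8,-11.7,-8.1,0,0,-23.9,0.42]]' 30
python3 -m crank '[[0,0,0,0,0,0,0.42],[0,0,0,0,0,0,0.42]]'
python3 -c "
from cell import robot,read_camera
from h import *
c=read_camera('wrist');cv2.imwrite('pics/w18.png',c['frame'][:,:,::-1])
s=robot.observe()
print(tgt(s,.628,.1745,.005,194.1),s['tool_pos'])
"
```

```text
time: 22.25
tool_pos: [0.6272, 0.1733, 0.099]
tool_rot: [3.14, 0.002, -2.891]
contact_force: [0.0, 0.4, -1.1]
opening: 0.0495
time: 22.5
tool_pos: [0.6253, 0.1747, 0.0985]
tool_rot: [3.139, 0.0, -2.896]
contact_force: [-0.1, 0.4, -1.8]
opening: 0.0499
(array([-0.26, -0.17,  9.38]), array([0.1, 0. , 0. ])) [0.62503274 0.17531187 0.0987698 ]
```

View pics/w18.png

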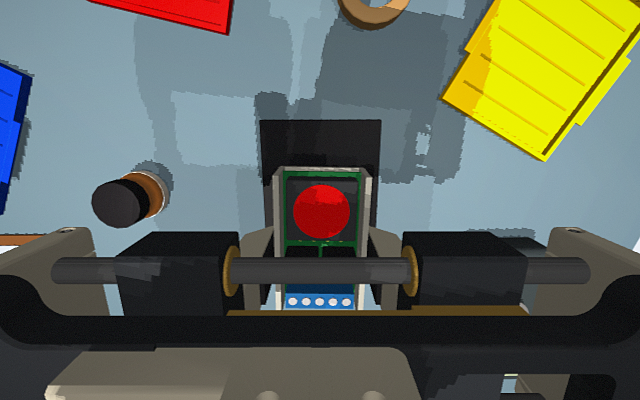

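```bash
python3 -m crank '[[-0.2,-0.1,3,0,0,0,0.42],[-0.2,-0.1,6,0,0,0,0.42],[-0.2,-0.1,8.2,0,0,0,0.42],[-0.2,-0.1,9.1,0,0,0,0.42],[-0.2,-0.1,9.2,0,0,0,0.42]]' 30
python3 -m crank '[[0,0,0.1,0,0,0,0.42],[0,0,0.2,0,0,0,0.42],[0,0,0.2,0,0,0,0.42]]'
```

```text
time: 23.18
tool_pos: [0.6279, 0.1752, 0.0073]
tool_rot: [3.14, 0.001, -2.894]
contact_force: [-0.2, -0.2, -0.8]
opening: 0.0495
time: 23.55
tool_pos: [0.6287, 0.1743, 0.0058]
tool_rot: [3.14, 0.003, -2.895]
contact_force: [0.3, -0.3, -0.9]
opening: 0.0496
```

```bash
python3 -m crank '[[0,0,0.1,0,0,0,0.42],[0,0,0.2,0,0,0,0.42],[0,0,0.25,0,0,0,0.42]]'
```

```text
time: 23.92
tool_pos: [0.6287, 0.1743, 0.0043]
tool_rot: [3.14, 0.003, -2.895]
contact_force: [-3.8, -1.0, 11.4]
opening: 0.0494
```

Seated (11 N). Releasing and going to the power module in the red tray.

```bash
python3 -m crank '[[0,0,-0.1,0,0,0,0.75],[0,0,-0.1,0,0,0,0.75],[0,0,-0.1,0,0,0,0.75],[0,0,-0.1,0,0,0,0.75]]'
python3 -m crank '[[0,0,-3,0,0,0,0.75],[0,0,-6,0,0,0,0.75],[0,0,-9.7,0,0,0,0.75],[0,0,-9.7,0,0,0,0.75]]'
python3 -c "
from cell import robot,read_camera
from h import *
c=read_camera('wrist');cv2.imwrite('pics/w19.png',c['frame'][:,:,::-1])
s=robot.observe()
print(tgt(s,.4380,.0109,.1,182.6),s['tool_pos'])
"
```

```text
time: 24.42
tool_pos: [0.6284, 0.1743, 0.0036]
tool_rot: [3.14, 0.002, -2.895]
contact_force: [-0.6, 0.3, -0.2]
opening: 0.0685
time: 24.92
tool_pos: [0.6303, 0.1745, 0.1043]
tool_rot: [3.141, 0.009, -2.895]
contact_force: [0.7, 0.6, -0.5]
opening: 0.0686
(array([ 22.52, -11.18,   0.09]), array([ 0.1,  0.3, 11.5])) [0.62904251 0.17428287 0.10211147]
```

View pics/w19.png

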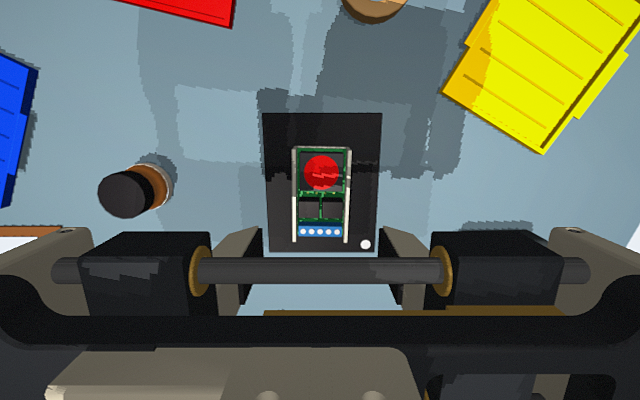

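The relay stands flat on the mat, sticker at (321,173). On to the power module.

```bash
python3 -m crank '[[4.5,-2.3,0,0,0,2,0.75],[9,-4.5,0,0,0,4,0.75],[13.6,-6.8,0,0,0,7,0.75],[18.2,-9,0,0,0,9.5,0.75],[22.5,-11.2,0,0,0,11.5,0.75]]'
python3 -m crank '[[0,0,0,0,0,0,0.75],[0,0,0,0,0,0,0.75]]'
python3 -c "
from cell import robot,read_camera
from h import *
c=read_camera('wrist');cv2.imwrite('pics/w20.png',c['frame'][:,:,::-1])
s=robot.observe()
print(tgt(s,.4380,.0109,.0025,182.6),s['tool_pos'])
print(proj(c,[.4386,.0109,.034]),proj(c,[.4168,.0101,.031]))
"
```

```text
time: 25.6
tool_pos: [0.4351, 0.0099, 0.0991]
tool_rot: [3.139, -0.001, -3.097]
contact_force: [-0.3, -0.7, 0.0]
opening: 0.0687
time: 25.85
tool_pos: [0.4378, 0.0106, 0.0998]
tool_rot: [3.14, 0.002, -3.096]
contact_force: [0.2, 0.5, -0.1]
opening: 0.0686
(array([ 0.03, -0.01,  9.74]), array([0.1, 0.1, 0.1])) [0.43815615 0.01086247 0.09989894]
[319.8538024  205.53127518] [320.03984744 180.1232441 ]
```

View pics/w20.png

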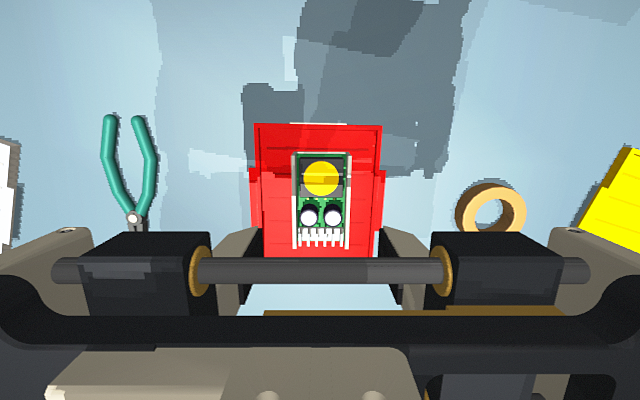

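Sticker at (321,178) against (320,180) predicted. Gripping.

```bash
python3 -m crank '[[0.1,0,3,0,0,0,0.75],[0.1,0,6,0,0,0,0.75],[0.1,0,8.5,0,0,0,0.75],[0.1,0,9.7,0,0,0,0.75],[0.1,0,9.7,0,0,0,0.75]]'
python3 -m crank '[[0,0,0,0,0,0,0.42],[0,0,0,0,0,0,0.42],[0,0,0,0,0,0,0.42],[0,0,0,0,0,0,0.42]]' 30
python3 -m crank '[[0,0,-0.7,0,0,0,0.42],[0,0,-1.5,0,0,0,0.42],[0,0,-1.5,0,0,0,0.42]]' 30
python3 -c "
from cell import robot,read_camera
from h import *
s=inhand('yellow',robot,read_camera,.030)
print(tgt(s,.4635,.329,.1,165.3),s['tool_pos'],s['contact_force'])
c=read_camera('wrist');cv2.imwrite('pics/w21.png',c['frame'][:,:,::-1])
"
```

```text
time: 26.52
tool_pos: [0.4366, 0.0111, 0.0026]
tool_rot: [3.139, 0.0, -3.095]
contact_force: [0.3, 0.7, 0.3]
opening: 0.0692
time: 27.02
tool_pos: [0.4372, 0.0107, 0.0039]
tool_rot: [3.14, 0.003, -3.096]
contact_force: [-0.4, 1.7, 7.1]
opening: 0.05
time: 27.4
tool_pos: [0.4371, 0.0106, 0.0189]
tool_rot: [3.14, 0.003, -3.096]
contact_force: [0.4, 1.1, -3.4]
opening: 0.0497
ellipse ((320.31915283203125, 215.03041076660156), (51.9983024597168, 54.193790435791016), 86.09654235839844) tool [ 0.0234  0.0004 -0.0301] module centre toolx 0.0014
(array([-4.15, 31.7 , -8.08]), array([ 0.1,  0.1, 17.3])) [0.4368012  0.0106089  0.01854599] [ 0.39357805 -0.72736055 -2.35276631]
```

View pics/w21.png

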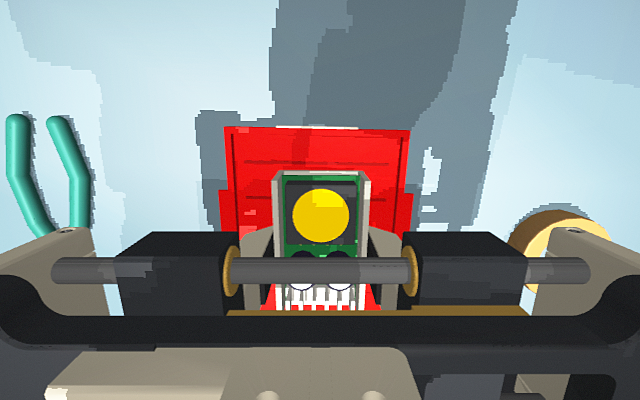

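```bash
python3 -m crank '[[0,0,-6,0,0,0,0.42],[-0.8,6,-8.1,0,0,4,0.42],[-1.6,12,-8.1,0,0,8,0.42],[-2.5,18,-8.1,0,0,12,0.42],[-3.4,24,-8.1,0,0,17.3,0.42]]' 30
python3 -c "
from cell import robot
from h import *
s=robot.observe()
print(tgt(s,.4625,.329,.1,165.3),s['tool_pos'])
"
```

```text
time: 28.12
tool_pos: [0.4592, 0.2537, 0.0995]
tool_rot: [3.14, 0.001, 2.883]
contact_force: [1.5, 0.6, -2.1]
opening: 0.0495
(array([ 1.61,  7.37, -0.04]), array([ 0.1,  0.1, -0.1])) [0.45917764 0.25368529 0.09950145]
```

```bash
python3 -m crank '[[0.8,4.2,0,0,0,0,0.42],[1.6,7.4,0,0,0,0,0.42],[1.6,7.4,0,0,0,0,0.42],[1.6,7.4,0,0,0,0,0.42]]' 30
python3 -m crank '[[0,0,2,0,0,0,0.42],[0,0,5,0,0,0,0.42],[0,0,7.5,0,0,0,0.42],[0,0,8.5,0,0,0,0.42],[0,0,8.5,0,0,0,0.42]]' 30
python3 -m crank '[[0,0,0,0,0,0,0.42]]' 30
python3 -c "
from cell import robot,read_camera
from h import *
c=read_camera('wrist');cv2.imwrite('pics/w22.png',c['frame'][:,:,::-1])
s=robot.observe()
print(tgt(s,.4625,.329,.004,165.3),s['tool_pos'],s['contact_force'])
a=np.radians(-14.7);print(proj(c,[.4625-.07*np.cos(a),.329-.07*np.sin(a),.01]))
"
```

```text
time: 28.62
tool_pos: [0.4621, 0.3268, 0.0992]
tool_rot: [3.141, -0.0, 2.886]
contact_force: [-0.6, -0.2, -2.1]
opening: 0.0498
time: 29.25
tool_pos: [0.4628, 0.3268, 0.0147]
tool_rot: [3.14, 0.0, 2.885]
contact_force: [-0.0, 0.7, -2.5]
opening: 0.0499
time: 29.38
tool_pos: [0.4636, 0.3277, 0.0159]
tool_rot: [3.138, 0.002, 2.885]
contact_force: [0.4, -0.3, -2.3]
opening: 0.0498
(array([0.13, 0.08, 1.2 ]), array([0.2, 0.1, 0. ])) [0.46353454 0.32782154 0.01597824] [-0.45429333  0.1855425  -1.86091158]
[321.44645549 119.91423186]
```

View pics/w22.png

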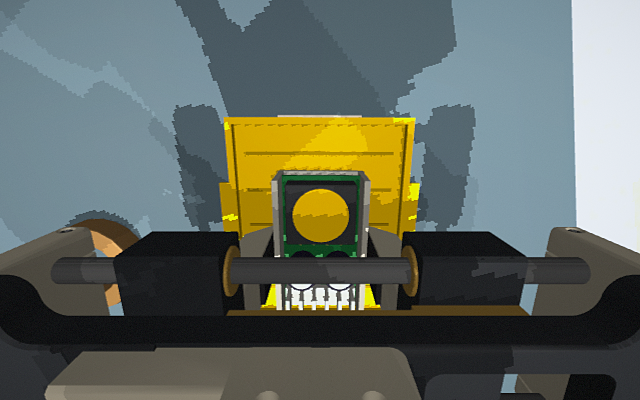

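Tray u 225–414, module 273–369: centred. Lowering.

```bash
python3 -m crank '[[0.15,0,0.3,0,0,0,0.42],[0.15,0,0.6,0,0,0,0.42],[0.15,0,0.9,0,0,0,0.42],[0.15,0,1.1,0,0,0,0.42],[0.15,0,1.25,0,0,0,0.42]]' 30
python3 -m crank '[[0,0,0,0,0,0,0.42]]' 30
```

```text
time: 30.05
tool_pos: [0.4612, 0.328, 0.0039]
tool_rot: [3.139, 0.001, 2.886]
contact_force: [-7.1, -4.3, 23.3]
opening: 0.0497
time: 30.18
tool_pos: [0.4612, 0.328, 0.0039]
tool_rot: [3.139, 0.001, 2.886]
contact_force: [-6.0, -2.7, 13.8]
opening: 0.0495
```

```bash
python3 -m crank '[[0,0,-0.15,0,0,0,0.75],[0,0,-0.15,0,0,0,0.75],[0,0,-0.15,0,0,0,0.75],[0,0,-0.15,0,0,0,0.75]]'
python3 -m crank '[[0,0,-3,0,0,0,0.75],[0,0,-6,0,0,0,0.75],[0,0,-9.7,0,0,0,0.75],[0,0,-9.7,0,0,0,0.75]]'
python3 -c "
from cell import robot,read_camera
from h import *
c=read_camera('wrist');cv2.imwrite('pics/w23.png',c['frame'][:,:,::-1])
s=robot.observe()
print(tgt(s,.6285,.1743,.1,194.1),s['tool_pos'])
"
```

```text
time: 30.68
tool_pos: [0.4613, 0.328, 0.0036]
tool_rot: [3.14, 0.001, 2.886]
contact_force: [1.4, 0.3, 0.4]
opening: 0.069
time: 31.18
tool_pos: [0.4629, 0.3288, 0.1037]
tool_rot: [3.135, 0.005, 2.886]
contact_force: [0.1, -0.0, -0.1]
opening: 0.0688
(array([-20.02, -10.67,   0.2 ]), array([  0.2,   0.2, -28.8])) [0.46180246 0.3281741  0.10185132]
```

View pics/w23.png

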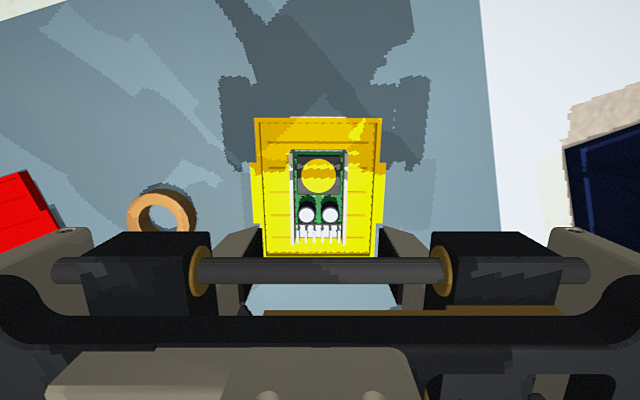

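The power module is centred in the yellow tray. Now the relay from the mat. The previous release pose was x 0.6285, y 0.1743, z ≈0.0036.

```bash
python3 -m crank '[[-4,-2.1,0,0,0,-6,0.75],[-8,-4.2,0,0,0,-12,0.75],[-12,-6.4,0,0,0,-18,0.75],[-16,-8.5,0,0,0,-24,0.75],[-20,-10.7,0,0,0,-28.8,0.75]]'
python3 -m crank '[[0,0,0,0,0,0,0.75],[0,0,0,0,0,0,0.75]]'
python3 -c "
from cell import robot,read_camera
from h import *
c=read_camera('wrist');cv2.imwrite('pics/w24.png',c['frame'][:,:,::-1])
s=robot.observe()
print(tgt(s,.6280,.1743,.003,194.1),s['tool_pos'])
"
```

```text
time: 31.85
tool_pos: [0.6278, 0.1725, 0.0989]
tool_rot: [3.14, -0.001, -2.892]
contact_force: [0.0, 0.7, 0.0]
opening: 0.0688
time: 32.1
tool_pos: [0.6265, 0.1738, 0.0992]
tool_rot: [3.139, -0.001, -2.896]
contact_force: [-0.1, 0.4, 0.6]
opening: 0.0689
(array([-0.16, -0.06,  9.67]), array([ 0.1, -0. ,  0. ])) [0.62638838 0.17430823 0.09966171]
```

View pics/w24.png

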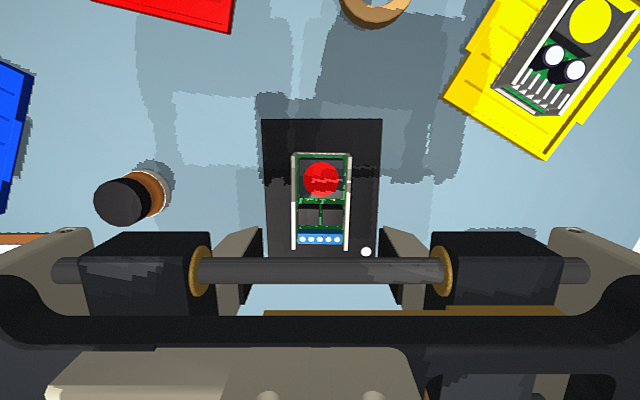

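```bash
python3 -m crank '[[0,0,3,0,0,0,0.75],[0,0,6,0,0,0,0.75],[0,0,8.5,0,0,0,0.75],[0,0,9.6,0,0,0,0.75],[0,0,9.6,0,0,0,0.75]]'
python3 -m crank '[[0,0,0,0,0,0,0.42],[0,0,0,0,0,0,0.42],[0,0,0,0,0,0,0.42],[0,0,0,0,0,0,0.42]]' 30
python3 -m crank '[[0,0,-0.7,0,0,0,0.42],[0,0,-1.5,0,0,0,0.42],[0,0,-1.5,0,0,0,0.42]]' 30
python3 -c "
from cell import robot,read_camera
from h import *
s=inhand('red',robot,read_camera,.030)
print(tgt(s,.4415,.007,.1,180.8),s['tool_pos'],s['contact_force'])
"
```

```text
time: 32.78
tool_pos: [0.627, 0.1746, 0.0044]
tool_rot: [3.14, 0.001, -2.894]
contact_force: [-0.9, 0.2, 0.2]
opening: 0.0687
time: 33.28
tool_pos: [0.6283, 0.174, 0.0059]
tool_rot: [3.14, 0.004, -2.895]
contact_force: [-1.3, 1.1, 4.8]
opening: 0.0501
time: 33.65
tool_pos: [0.6282, 0.1739, 0.0206]
tool_rot: [3.14, 0.003, -2.895]
contact_force: [0.1, -0.7, -1.3]
opening: 0.0496
ellipse ((320.9032287597656, 210.85113525390625), (52.47531509399414, 55.52642059326172), 86.8277359008789) tool [ 0.0255  0.0008 -0.0301] module centre toolx 0.0035
(array([ 22.13, -11.62,  -8.06]), array([ 0.1,  0.1, 13.3])) [0.62793346 0.17387502 0.02013954] [-0.23142399 -0.19435877 -1.03118173]
```

```bash
python3 -m crank '[[0,0,-6,0,0,0,0.42],[5.5,-2.9,-8.1,0,0,3.3,0.42],[11,-5.8,-8.1,0,0,6.6,0.42],[16.5,-8.7,-8.1,0,0,10,0.42],[22,-11.6,-8.1,0,0,13.3,0.42]]' 30
python3 -m crank '[[0,0,0,0,0,0,0.42],[0,0,0,0,0,0,0.42]]' 30
python3 -c "
from cell import robot,read_camera
from h import *
s=robot.observe()
print(tgt(s,.4430,.007,.0155,180.8),s['tool_pos'])
"
```

```text
time: 34.33
tool_pos: [0.4425, 0.0078, 0.1003]
tool_rot: [3.14, 0.002, -3.128]
contact_force: [0.5, -1.1, -1.0]
opening: 0.0497
time: 34.58
tool_pos: [0.4449, 0.0086, 0.1006]
tool_rot: [3.14, 0.003, -3.128]
contact_force: [0.2, -1.3, -1.1]
opening: 0.0498
(array([ 0.22, -0.18,  8.51]), array([ 0.1,  0.2, -0. ])) [0.44493493 0.00862541 0.10062734]
```

```bash
python3 -m crank '[[0.2,-0.2,2,0,0,0,0.42],[0.2,-0.2,5,0,0,0,0.42],[0.2,-0.2,7.5,0,0,0,0.42],[0.2,-0.2,8.4,0,0,0,0.42],[0.2,-0.2,8.4,0,0,0,0.42]]' 30
python3 -m crank '[[0,0,0,0,0,0,0.42]]' 30
python3 -c "
from cell import robot,read_camera
from h import *
c=read_camera('wrist');cv2.imwrite('pics/w25.png',c['frame'][:,:,::-1])
s=robot.observe()
print(tgt(s,.4430,.007,.006,180.8),s['tool_pos'],s['contact_force'])
a=np.radians(.8);print(proj(c,[.4422-.07*np.cos(a),.007-.07*np.sin(a),.01]))
"
```

```text
time: 35.2
tool_pos: [0.4428, 0.0074, 0.016]
tool_rot: [3.14, 0.001, -3.126]
contact_force: [0.5, -0.1, -1.0]
opening: 0.0497
time: 35.33
tool_pos: [0.4432, 0.0071, 0.0169]
tool_rot: [3.14, 0.003, -3.126]
contact_force: [0.8, 0.1, -1.8]
opening: 0.0498
(array([ 0.02, -0.  ,  1.1 ]), array([0.1, 0.2, 0.1])) [0.44314788 0.00700179 0.0170359 ] [-0.5050517   0.61987443 -1.19566354]
[319.54915837 120.35677416]
```

View pics/w25.png

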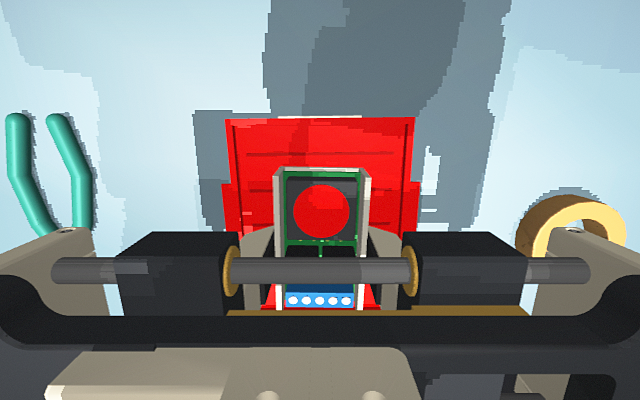

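Tray u 226–414, module 273–369: centred, near edge at v 119 as expected. Lowering.

```bash
python3 -m crank '[[0,0,0.3,0,0,0,0.42],[0,0,0.6,0,0,0,0.42],[0,0,0.9,0,0,0,0.42],[0,0,1.05,0,0,0,0.42],[0,0,1.15,0,0,0,0.42]]' 30
python3 -m crank '[[0,0,0.05,0,0,0,0.42]]' 30
```

```text
time: 36.0
tool_pos: [0.4422, 0.007, 0.0058]
tool_rot: [3.14, 0.002, -3.127]
contact_force: [-7.1, -0.4, 25.4]
opening: 0.0495
time: 36.12
tool_pos: [0.4421, 0.007, 0.0057]
tool_rot: [3.14, 0.002, -3.127]
contact_force: [-8.4, 0.5, 28.0]
opening: 0.0498
```

```bash
python3 -m crank '[[0,0,-0.2,0,0,0,0.42],[0,0,-0.2,0,0,0,0.75],[0,0,-0.2,0,0,0,0.75],[0,0,-0.2,0,0,0,0.75],[0,0,-0.2,0,0,0,0.75]]'
python3 -m crank '[[0,0,-3,0,0,0,0.75],[0,0,-6,0,0,0,0.75],[0,0,-10,0,0,0,0.75],[0,0,-10,0,0,0,0.75]]'
python3 -c "
from cell import robot,read_camera
from h import *
c=read_camera('wrist');cv2.imwrite('pics/w26.png',c['frame'][:,:,::-1])
print(robot.observe()['tool_pos'])
"
python3 -m crank '[[-2,6,-5,0,0,0,0.75],[-4,12,-10,0,0,0,0.75],[-4,16,-14,0,0,0,0.75],[-4,20,-16,0,0,0,0.75],[-4,24,-16,0,0,0,0.75]]'
python3 -c "
from cell import read_camera
from h import *
c=read_camera('top');cv2.imwrite('pics/t26.png',cv2.resize(c['frame'][110:320,110:530,::-1],None,fx=1.9,fy=1.9,interpolation=cv2.INTER_CUBIC))
c=read_camera('scene');cv2.imwrite('pics/s26.png',c['frame'][:,:,::-1])
"
```

```text
time: 36.75
tool_pos: [0.4422, 0.007, 0.0061]
tool_rot: [3.14, 0.001, -3.127]
contact_force: [-0.7, 0.0, -0.5]
opening: 0.0689
time: 37.25
tool_pos: [0.444, 0.0065, 0.1086]
tool_rot: [3.141, 0.007, -3.127]
contact_force: [-0.3, -0.1, -0.4]
opening: 0.0685
[0.442816   0.00669625 0.10709259]
time: 37.92
tool_pos: [0.479, 0.249, 0.2677]
tool_rot: [3.139, 0.004, -3.127]
contact_force: [0.3, -0.4, -1.0]
opening: 0.0691
```

View pics/w26.png

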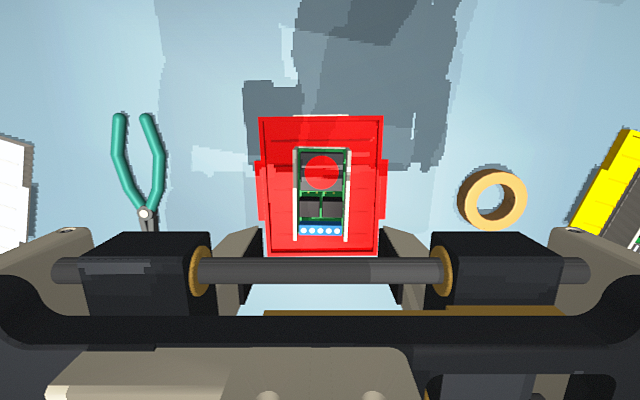

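View pics/t26.png

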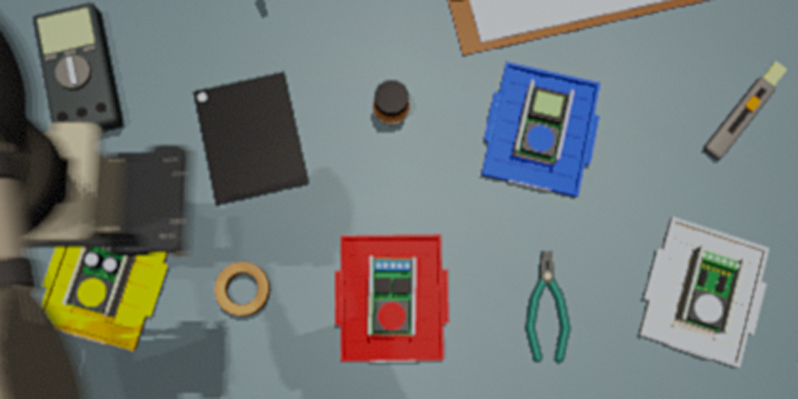

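View pics/s26.png

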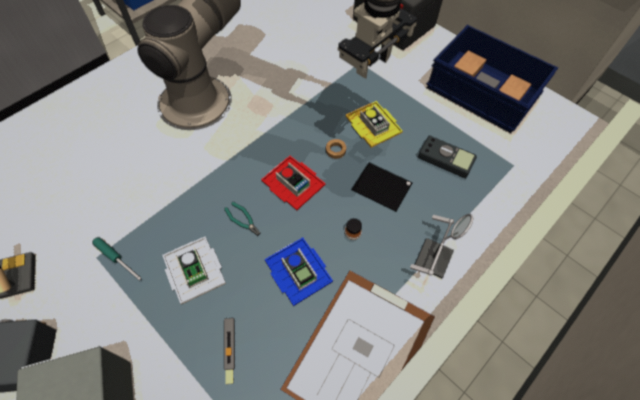

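All four look right. One numeric check of sticker-derived centres against the tray centres.

```bash
python3 - <<'E'
from cell import robot, read_camera
from h import *
T=read_camera('top');mt=masks(T['frame'])
for k,tr,yaw,guess in [('red',(.4422,.007),.8,(316,276)),('blue',(.6418,-.1653),-12.5,(395,182)),('white',(.4545,-.348),-17.8,(483,272)),('yellow',(.4630,.329),-14.7,(158,264))]:
    best=None
    for b in blobs(mt[k],20):
        mo=cv2.moments(b);p=np.array([mo['m10'],mo['m01']])/mo['m00']
        if mo['m00']<350 and np.linalg.norm(p-guess)<14 and (best is None or mo['m00']>best[1]): best=(p,mo['m00'])
    if best is None: print(k,'none');continue
    a=np.radians(yaw);u=np.array([np.cos(a),np.sin(a)])
    d=ray(T,best[0],.031)[0,:2]+.022*u-tr
    print(k,best,'along %.1f across %.1f mm'%(1000*d@u,1000*d@[-u[1],u[0]]))
E
```

```text
red (array([315.66666667, 275.82449941]), 141.5) along 0.4 across 0.6 mm
blue (array([394.07522124, 182.3820059 ]), 113.0) along 2.3 across 1.5 mm
white (array([482.5, 272. ]), 127.0) along -1.0 across 0.4 mm
yellow (array([157.87719298, 263.50567595]), 161.5) along 0.4 across -0.7 mm
```

All within about 2.5 mm of the middle. Handing in.

```bash
python3 -c "
from cell import robot
s=robot.observe();print(s['time'],s['contact_force'])
print(robot.hand_in())"
```

```text
38.075 [-0.01079609 -0.06024922  0.00468078]
the job is handed in; nothing more can be done
None
```

All four modules are in the tray of their sticker's colour, and I handed the job in at about 38 s. I moved display to blue, io from the mat to white, relay to the mat, power to yellow, and finally relay to red. Each one was set down until contact was felt, then released.

**Last checks:** In the top, scene and wrist pictures every module stands flat, upright and lengthwise. Their centres, worked out from the stickers, are off the tray middles by:

| Tray | Along (mm) | Across (mm) |
|---|---|---|
| Red | 0.4 | 0.6 |
| Blue | 2.3 | 1.5 |
| White | -1.0 | 0.4 |
| Yellow | 0.4 | -0.7 |

**What failed or disagreed:**
- **First grasp:** it closed above the display module without touching it. The fingertips are about 13 mm behind the reported TCP, not 19 mm ahead as given, so I measured this from the wrist picture and gripped lower from then on.
- **Camera disagreement:** wrist and top estimates differed by 2–4 mm along the modules. I split the difference, so the table is only that accurate.
- **Set-down force:** it peaked at about 28 N on the relay in the red tray, below the 40 N limit.

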